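Clear the spray can and stack the consumables cases from the sloped rack

TASK

The spray can has been left standing on the grey steel case: first stand it upright in the free, near half of the steel tray, beside the other can. Then take the three cases out of the sloped rack and stack them, lids up, on the grey case where it stands, the deepest (blue) first, then the yellow, then the shallow red one, as one column with the edges flush all round. Set everything down rather than dropping it, and leave the other can, the hammer, the magnet and the angle offcut where they are.

Things in the scene. Friction and masses are not known exactly. Their poses are not given: they have to be found in the camera images.
- base_c (a point): Centre (25 mm above its underside) of the grey closed steel case: 140 mm long (x) x 60 wide (y) x 50 high (z, out of the lid), 2.2 kg, smooth sides and lid, white label on the lid, latch on the +x end. Stands flat on the table, at a varying yaw; heavy but loose (do not lift it). The bottom of the column; the spray can stands on it at the start.
- deep_c (a point): Centre (30 mm above its underside) of the blue (deepest) closed steel case: 140 mm long (x) x 60 wide (y) x 60 high (z, out of the lid), 0.5 to 0.85 kg, smooth sides and lid, white label on the lid, latch on the +x end. Starts in one of the rack's three places (which varies), lid up, z leaning 30 degrees from vertical towards the robot, -x end against the lip, about 50 mm free each side. Grip across the width.
- middle_c (a point): Centre (24 mm above its underside) of the yellow (middle) closed steel case: 140 mm long (x) x 60 wide (y) x 48 high (z, out of the lid), 0.4 to 0.65 kg, smooth sides and lid, white label on the lid, latch on the +x end. Starts in one of the rack's three places (which varies), lid up, z leaning 30 degrees from vertical towards the robot, -x end against the lip, about 50 mm free each side. Grip across the width.
- shallow_c (a point): Centre (20 mm above its underside) of the red (shallow) closed steel case: 140 mm long (x) x 60 wide (y) x 40 high (z, out of the lid), 0.35 to 0.55 kg, smooth sides and lid, white label on the lid, latch on the +x end. Starts in one of the rack's three places (which varies), lid up, z leaning 30 degrees from vertical towards the robot, -x end against the lip, about 50 mm free each side. Grip across the width.
- can_c (a point): Centre (half-way up, 70 mm above its foot) of the orange spray can: upright cylinder, 52 mm diameter up to 118 mm height, above that a 45 mm diameter cap, 140 mm high in all, 0.3 kg. Starts upright near the middle of the grey case's lid.
- tray_free (a point): Point on the inner floor of the steel tray, middle of its free near half, where the orange can is to stand. The tray is fixed, 200 mm long (x) x 110 mm wide (y), rim 22 mm high, walls 3 mm, floor 3 mm thick (this point is 3 mm above the table). Axes are the tray's; the other can is about 97 mm away along +x.
- other_can_c (a point): Centre (half-way up) of the other, silver spray can with black cap, same size as the orange one, standing in the far half of the tray. Bystander.
- rack_mid (a point): Middle of the upper face of the fixed green rack's sloped plate, 92 mm above the table; axes are the rack's (x away from robot, z up, not leaning). Plate 190 mm up the slope x 390 mm along y, falls towards the robot at 30 degrees; lip 18 mm high at the lower edge (45 mm above table), 22 mm edges elsewhere. Cases at y = -115, 0, +115 mm. Nothing above it.
- hammer: Chipping hammer lying on the table beyond the grey case, about 260 mm long, 25 mm high. Bystander.
- magnet: Red welding magnet lying flat on the table near the robot, about 110 x 80 mm, 22 mm high. Bystander.
- offcut: Steel angle offcut lying on the table at the far right, 160 mm long, 40 mm high. Bystander.
Things that resemble listed ones, but are neither listed nor needed, are in the scene too. What is shaped like the part that bears can_c but green or turquoise is not meant.

How it is judged:
On the way, in this order (a step that is already met when the one before it is completed fails the run):
1. the orange can stands upright and released in the near half of the tray (x of can_c in the frame of tray_free between -0.035 and 0.035 m and y of can_c in the frame of tray_free between -0.03 and 0.03 m and z of can_c in the frame of tray_free between 0.065 and 0.075 m and angle between can_c's own z axis and vertical below 0.08 rad and contact force between the fingers and can below 0.1 N), for 0.2 s.
2. the blue case lies squarely on the grey case, released (x of deep_c in the frame of base_c between -0.008 and 0.008 m and y of deep_c in the frame of base_c between -0.008 and 0.008 m and z of deep_c in the frame of base_c between 0.051 and 0.059 m and angle between the x axis of deep_c and the x axis of base_c, either way round below 0.1 rad and angle between deep_c's own z axis and vertical below 0.05 rad and contact force between the fingers and deep below 0.1 N), for 0.2 s.
3. the yellow case lies squarely on the blue case, released (x of middle_c in the frame of deep_c between -0.008 and 0.008 m and y of middle_c in the frame of deep_c between -0.008 and 0.008 m and z of middle_c in the frame of deep_c between 0.05 and 0.058 m and angle between the x axis of middle_c and the x axis of deep_c, either way round below 0.1 rad and angle between middle_c's own z axis and vertical below 0.05 rad and contact force between the fingers and middle below 0.1 N), for 0.2 s.
4. the red case lies squarely on the yellow case, released (x of shallow_c in the frame of middle_c between -0.008 and 0.008 m and y of shallow_c in the frame of middle_c between -0.008 and 0.008 m and z of shallow_c in the frame of middle_c between 0.04 and 0.048 m and angle between the x axis of shallow_c and the x axis of middle_c, either way round below 0.1 rad and angle between shallow_c's own z axis and vertical below 0.05 rad and contact force between the fingers and shallow below 0.1 N), for 0.2 s.
At the end, for the whole second after the job is handed in: Can upright in the near half of the tray (35 mm along, 30 mm across of its middle); blue, yellow, red case in this order on the grey one, each flat, lid up, within 8 mm and 0.1 rad of the one below; grey case within 30 mm of its start; all released and at rest (all of step 1 and all of step 2 and all of step 3 and all of step 4 and linear speed of each of deep, middle, shallow, can below 0.02 m/s and angle between base_c's own z axis and vertical below 0.05 rad and distance of base_c from where it was at the start of the episode below 0.03 m); the robot touches nothing.
It fails at once if the orange can or a case is dropped or thrown (faster than 0.5 m/s, as after a fall of more than 13 mm, while the fingers do not hold it) ((linear speed of deep above 0.5 m/s and contact force between the fingers and deep below 0.1 N) or (linear speed of middle above 0.5 m/s and contact force between the fingers and middle below 0.1 N) or (linear speed of shallow above 0.5 m/s and contact force between the fingers and shallow below 0.1 N) or (linear speed of can above 0.5 m/s and contact force between the fingers and can below 0.1 N)).
It fails at once if the other can is shifted by more than 30 mm (distance of other_can_c from where it was at the start of the episode above 0.03 m).
It fails at once if the hammer is shifted by more than 30 mm (distance of hammer from where it was at the start of the episode above 0.03 m).
It fails at once if the welding magnet is shifted by more than 30 mm (distance of magnet from where it was at the start of the episode above 0.03 m).
It fails at once if the angle offcut is shifted by more than 30 mm (distance of offcut from where it was at the start of the episode above 0.03 m).
It also fails if it takes over 72 s, if anything falls off the work surface, if the arm or the gripper's body presses on something with over 40 N, if the wrist force passes 120 N, or if a joint passes its speed limit or range.

ROBOT

A 6-joint arm with a two-finger parallel gripper is mounted at the origin on the work surface. World frame = base frame: x ahead of the robot, y to its left, z up, the work surface at z = 0. Lengths are in m, angles in rad, forces in N, time in s.
With the tool pointing down it reaches from about 0.35 to 0.975 m from the base axis. Payload 4.9 kg.
Tool frame: the origin (TCP) lies at the very end of the fingers, on their centre line; the grasp point (between the pads) lies 19 mm behind it (manip.grip_depth is the distance from the TCP to the grasp point, in m); z points along the fingers, x is the direction in which the jaws open and shut, and the axes are right-handed (so a half turn about z gives the same grasp; the last joint's range is limited). The gripper opens to 85 mm and grips with 20 to 120 N. Pads are 22 mm wide; open, the fingers measure 114 mm over their backs; the gripper's body (76 mm by 85 mm) begins 54 mm behind the grasp point. The pads swing forward as they close: fully open they stand 13 mm farther back than shut.
Start: joints at [1.207, 0.053, 1.613, -0, 1.476, -0.119], TCP at [0.151, 0.606, 0.231] pointing down, gripper open.
Joint ranges: [-3.01, 3.01], [-1.01, 2.22], [0.06, 2.58], [-1.02, 4.17], [0.09, 2.62], [-3.14, 3.14]. Speed limits (rad/s): [2.57, 2.57, 3.14, 3.14, 3.14, 3.14].

INTERFACE

Orientations are given as a unit quaternion [w, x, y, z].
In Python, from plant import manip gives the robot as it stands. The module is installed in compiled form; this text tells all that it offers.
- The arm moves only by the shell command python3 -m crank 'ROWS' [OPENING]. ROWS is JSON, a list of rows, each a list of 4 numbers: the shift along the tool's x, y, z in cm, then the turn about the tool's z in units of 6 degrees (1.0 is 6 degrees). A call has 1 to 10 rows; each row shifts and turns the commanded pose from where the row before left it, along the tool's axes as they then stand; what a row does not reach is not made up. A row lasts 1/12 s, in which the tool goes at most 41.7 mm and 7.16 degrees, less where a joint would pass 70% of its speed; a pose out of reach is approached as far as the arm can. A call with a gripper value outside its range is refused whole. OPENING is the opening, from 0 (shut) to 1 (fully open), set as the call begins (- or left out, the last holds). The fingers move at their own pace and stop on an object; the grip force is fixed at half the most. Time passes only in rows, so rows that do not move let the fingers close. It gives the time, the measured TCP pose, the force and the opening at its end, in the units of the state.
- manip.state(): the state, without advancing time (a new reading comes with each control period).
- manip.grab_frame(name): name is "scene" or "top" or "wrist"; returns a dict with "img" (420x560x3 uint8, red, green, blue), "intrinsics" (3x3 intrinsics, pixels), "position" and "orientation" of the camera in the world. Camera axes: x right, y up, looking along -z (the intrinsics and any distortion apply to the point x, -y, -z); pixel columns grow to the right and rows downward; lengths in m; the calibration is good to about 2 mm. A picture is of the moment at which its call begins. There is no depth.
- manip.job_done(): hands the job in, once; it reports no verdict.
The state is a dict: "time": time; "joint_pos": joint angles; "joint_vel": joint speeds; "joint_efforts": joint torques, N m; "tool_pos": TCP position; "tool_rot": TCP orientation; "contact_force": force on the tool from outside, world axes, zero at the start; "ft_torque": the same for the moment, N m; "gripper_width": opening from 0.0 (shut) to 1.0 (fully open).
Only numpy, scipy, OpenCV 4.12 (cv2) and the standard library are available. Lean on these libraries where they do the work, as an engineer would, in place of code of your own. Each camera call takes 0.05 s, during which the arm holds its last target.

## Working session

There is one attempt and no reset: what is moved stays moved. The work goes in short steps, Python scripts to look and compute and a shell command to move; the robot and the scene stay as the last step left them, time stands still between calls to the robot, and variables do not carry over. Pictures are saved under pics/ and viewed, and the job is handed in when it is done.

```bash
mkdir -p pics
cat > h.py <<'E'
import numpy as np, cv2
from plant import manip
from scipy.spatial.transform import Rotation as R
def rot(q): return R.from_quat([q[1],q[2],q[3],q[0]]).as_matrix()
E
python3 - <<'E'
from h import *
import pickle
for n in ["scene","top","wrist"]:
    f=manip.grab_frame(n); cv2.imwrite(f"pics/{n}0.png",f["img"][:,:,::-1]); pickle.dump(f,open(f"{n}0.pkl","wb"))
    print(n,{k:v for k,v in f.items() if k!="img"})
print(manip.state())
E
```

```text
scene {'intrinsics': array([[434.62337856,   0.        , 279.73034109],
       [  0.        , 434.62337856, 206.4048773 ],
       [  0.        ,   0.        ,   1.        ]]), 'position': array([ 1.47136364, -0.14091561,  0.85130636]), 'orientation': array([0.67998649, 0.32159399, 0.29066002, 0.59136489])}
top {'intrinsics': array([[480.86860648,   0.        , 284.39552265],
       [  0.        , 480.86860648, 213.24664851],
       [  0.        ,   0.        ,   1.        ]]), 'position': array([ 0.3275443 , -0.0169113 ,  1.45588536]), 'orientation': array([ 0.70582101,  0.05130601, -0.05772455, -0.70416779])}
wrist {'intrinsics': array([[371.59218453,   0.        , 290.34435774],
       [  0.        , 371.59218453, 211.11321023],
       [  0.        ,   0.        ,   1.        ]]), 'position': array([0.08423119, 0.62202411, 0.37290149]), 'orientation': array([ 0.78057524, -0.10889732, -0.08374712,  0.60977872])}
{'time': 0.15, 'joint_pos': array([ 1.20701347e+00,  5.32473928e-02,  1.61396520e+00,  1.39290621e-05,
        1.47601017e+00, -1.19001956e-01]), 'joint_vel': array([ 0.00111401, -0.00241782, -0.0050853 , -0.00108411,  0.00033433,
        0.00153818]), 'joint_efforts': array([ 2.56581816e-04, -3.94242489e+01, -3.70721948e+01, -8.58906537e-05,
        4.65490957e-03,  4.61347781e-05]), 'tool_pos': array([0.15128876, 0.60591517, 0.23032729]), 'tool_rot': array([ 4.15913259e-04,  7.88144728e-01,  6.15489418e-01, -7.00982220e-04]), 'contact_force': array([ 0.09283699,  0.32015347, -0.35275336]), 'ft_torque': array([ 0.01936663,  0.04248636, -0.06739599]), 'gripper_width': 0.998920096932493}
```

View pics/scene0.png

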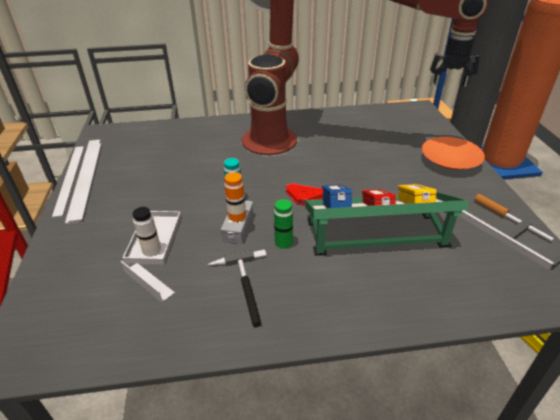

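View pics/top0.png

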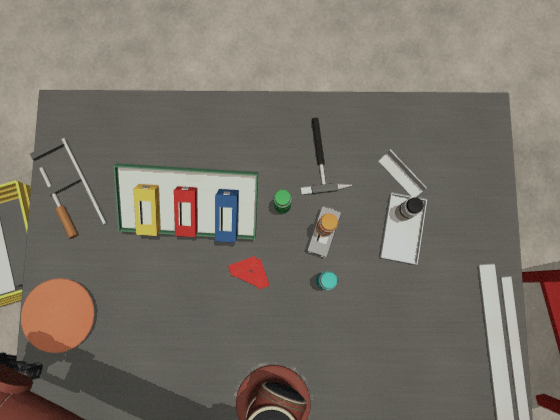

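View pics/wrist0.png

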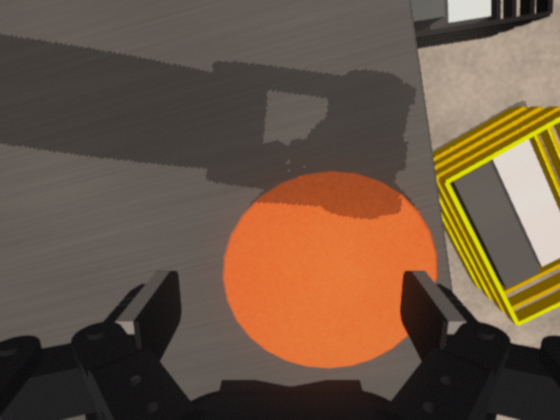

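Can-shaped things in the top view are orange (327,224) on the grey case, green (283,201), turquoise (328,281) and silver with a black cap (411,207). The orange one on the grey case fits can_c. I'll enlarge to confirm and measure.

Run:
```python
from h import *
im=cv2.imread("pics/top0.png")
c=im[185:285,255:440]; cv2.imwrite("pics/c1.png",cv2.resize(c,None,fx=4.3,fy=4.3,interpolation=cv2.INTER_CUBIC))
c=im[155:250,105:270]; cv2.imwrite("pics/c2.png",cv2.resize(c,None,fx=4.8,fy=4.8,interpolation=cv2.INTER_CUBIC))
im=cv2.imread("pics/scene0.png")
c=im[140:280,115:315]; cv2.imwrite("pics/c3.png",cv2.resize(c,None,fx=4,fy=4,interpolation=cv2.INTER_CUBIC))
```

```text
(no output)
```

View pics/c1.png

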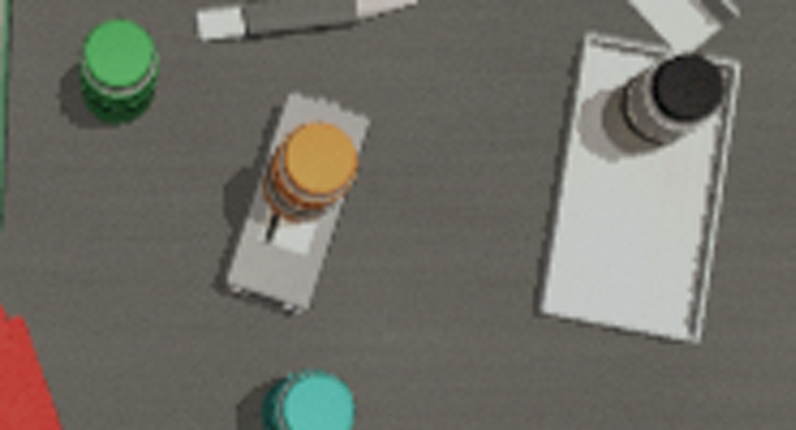

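View pics/c2.png

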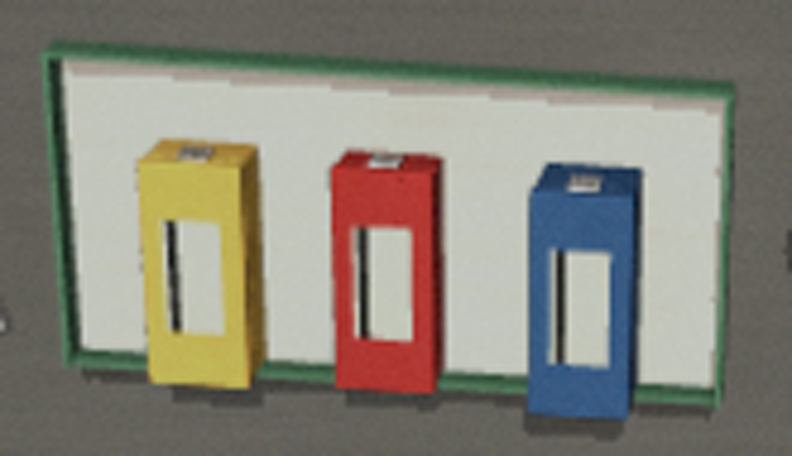

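View pics/c3.png

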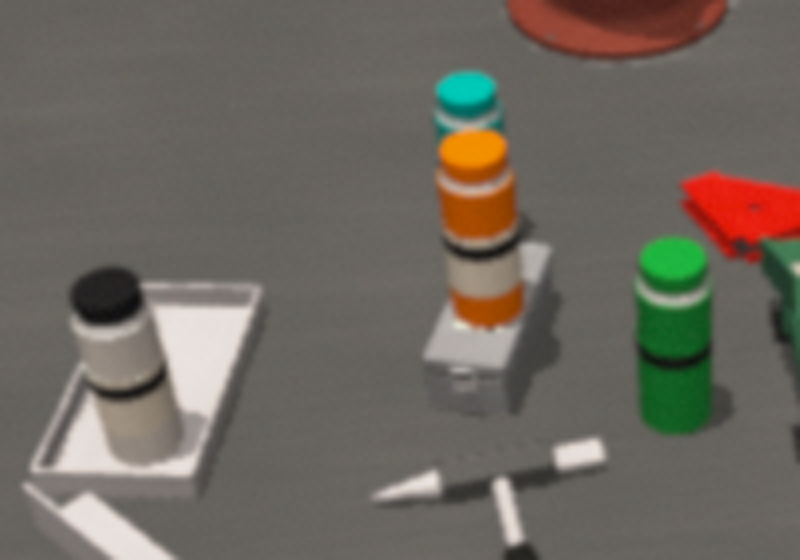

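```bash
cat >> h.py <<'E'
def ray(f,uv):
    K=f["intrinsics"]; d=np.array([(uv[0]-K[0,2])/K[0,0],-(uv[1]-K[1,2])/K[1,1],-1.])
    return rot(f["orientation"])@d
def onz(f,uv,z):
    d=ray(f,uv); p=f["position"]; return p+d*(z-p[2])/d[2]
def proj(f,P):
    P=np.atleast_2d(P); q=(P-f["position"])@rot(f["orientation"]); K=f["intrinsics"]
    return np.c_[K[0,0]*q[:,0]/-q[:,2]+K[0,2], K[1,1]*-q[:,1]/-q[:,2]+K[1,2]]
def crop(c,s,off): return (np.array(c,float)+.5)/s-.5+np.array(off)
E
python3 - <<'E'
from h import *
import pickle
np.set_printoptions(precision=4,suppress=True)
f=pickle.load(open("top0.pkl","rb")); g=pickle.load(open("scene0.pkl","rb"))
def L(f,cs,s,off,z):
    P=np.array([onz(f,crop(c,s,off),z) for c in cs]); print(P[:,:2].round(4).tolist(),'mean',P.mean(0)[:2],'sides',np.linalg.norm(P-np.roll(P,-1,0),axis=1)); return P
print("base"); P=L(f,[(290,95),(370,120),(305,310),(228,287)],4.3,(255,185),.05); d=P[0]+P[1]-P[2]-P[3]; print('yaw',np.arctan2(d[1],d[0]))
print("tray");P=L(f,[(585,35),(740,65),(698,340),(542,312)],4.3,(255,185),.022); d=P[0]+P[1]-P[2]-P[3]; print('yaw',np.arctan2(d[1],d[0]))
m=P.mean(0); u=d/np.linalg.norm(d); print('tray_free~',m-u*.0485,m+u*.0485)
print("can",onz(f,crop((321,158),4.3,(255,185)),.19)); print("silver",onz(f,crop((688,88),4.3,(255,185)),.143)); print("turq",onz(f,(328,281),.14),'green',onz(f,crop((120,53),4.3,(255,185)),.14))
print("scene can",onz(g,crop((475,148),4,(115,140)),.19),"silver",onz(g,crop((108,287),4,(115,140)),.143))
print("scene base lid far corners", onz(g,crop((427,357),4,(115,140)),.05),onz(g,crop((513,380),4,(115,140)),.05))
E
```

```text
base
[[0.5663, -0.1413], [0.549, -0.1962], [0.4182, -0.1499], [0.4337, -0.0977]] mean [ 0.4918 -0.1463] sides [0.0576 0.1387 0.0545 0.1395]
yaw -0.32902720825651094
tray
[[0.6148, -0.3532], [0.5936, -0.4623], [0.3999, -0.4246], [0.419, -0.317]] mean [ 0.5068 -0.3893] sides [0.1111 0.1973 0.1093 0.1991]
yaw -0.18751066629031088
tray_free~ [ 0.4592 -0.3802  0.022 ] [ 0.5545 -0.3983  0.022 ]
can [ 0.503  -0.1477  0.19  ]
silver [ 0.5559 -0.3904  0.143 ]
turq [ 0.3467 -0.1473  0.14  ] green [ 0.5782 -0.0234  0.14  ]
scene can [ 0.5045 -0.1475  0.19  ] silver [ 0.5579 -0.3917  0.143 ]
scene base lid far corners [ 0.5505 -0.1945  0.05  ] [ 0.5831 -0.1368  0.05  ]
```

Pixels checked against sizes: base lid 139×57 mm, tray 199×110 mm, and both cameras agree on the can to 1.5 mm. The tool can't tilt, so I'll have to level the rack cases in the grip by pressing them on the table. First I'll go to the can, approaching above z=0.23.

```bash
python3 -m crank '[[-2.93,2.38,0,0],[-2.93,2.38,0,0],[-2.93,2.38,0,0],[-2.93,2.38,0,0],[-2.93,2.38,0,0],[-2.93,2.38,0,0],[-2.93,2.38,0,0],[-2.93,2.38,0,0],[-2.93,2.38,0,0],[-2.93,2.38,0,0]]' 1
python3 -m crank '[[-2.93,2.38,0,0],[-2.93,2.38,0,0],[-2.93,2.38,0,0],[-2.93,2.38,0,0],[-2.93,2.38,0,0],[-2.93,2.38,0,0],[-2.93,2.38,0,0],[-2.93,2.38,0,0],[-2.93,2.38,0,0],[0,0,0,0]]'
cat > go.py <<'E'
import sys
from h import *
np.set_printoptions(precision=4,suppress=True)
def delta(x,y,z,ang=None):
    s=manip.state(); T=rot(s["tool_rot"]); d=T.T@(np.array([x,y,z])-s["tool_pos"])*100
    a=np.degrees(np.arctan2(T[1,0],T[0,0])); out="t %.2f pos %s ang %.2f grip %.3f F %s\n need cm %s"%(s["time"],s["tool_pos"].round(4),a,s["gripper_width"],s["contact_force"].round(1),d.round(2))
    if ang is not None:
        e=(ang-a+90)%180-90; out+=" turn units %.2f (do turn after shift or shift first)"%(-e/6)
    print(out)
if __name__=="__main__": delta(*map(float,sys.argv[1:]))
E
python3 go.py .504 -.1475 .231 79
```

```text
time: 0.98
tool_pos: [0.3115, 0.2627, 0.2311]
tool_rot: [0.0, 0.788, 0.616, 0.0]
contact_force: [1.2, 0.1, 0.2]
gripper_width: 1.006
time: 1.82
tool_pos: [0.4566, -0.0483, 0.231]
tool_rot: [0.001, 0.79, 0.613, -0.001]
contact_force: [0.0, 0.8, 0.4]
gripper_width: 1.003
t 1.82 pos [ 0.4566 -0.0483  0.231 ] ang 75.62 grip 1.003 F [0.  0.8 0.4]
 need cm [-8.43  7.06  0.02] turn units -0.56 (do turn after shift or shift first)
```

```bash
python3 -m crank '[[-2.81,2.35,0,0],[-2.81,2.35,0,0],[-2.81,2.35,0,0],[0,0,0,-0.56],[0,0,0,0]]'
python3 go.py .504 -.1475 .131 79
python3 - <<'E'
from h import *
import pickle
f=manip.grab_frame("wrist"); pickle.dump(f,open("wrist1.pkl","wb")); cv2.imwrite("pics/w1.png",f["img"][:,:,::-1])
print(proj(f,[[.504,-.1475,.19]]), f["position"])
E
```

```text
time: 2.23
tool_pos: [0.5032, -0.1432, 0.2305]
tool_rot: [-0.001, 0.77, 0.638, -0.0]
contact_force: [-0.1, 0.5, -0.4]
gripper_width: 1.003
t 2.23 pos [ 0.5032 -0.1432  0.2305] ang 79.27 grip 1.003 F [-0.1  0.5 -0.4]
 need cm [-0.42  0.17  9.95] turn units 0.04 (do turn after shift or shift first)
[[284.14607532 245.43507679]] [ 0.43550959 -0.13128955  0.37338208]
```

View pics/w1.png

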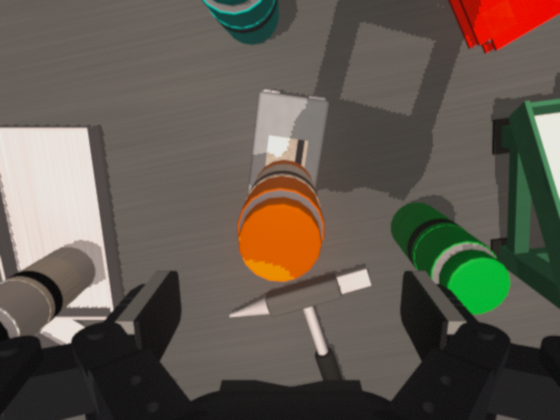

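Wrist view: the orange cap is at (281,242) against a predicted (284,245), so within 2 mm. I'll descend, grip and lift slightly.

```bash
python3 -m crank '[[-0.57,0.1,2,0],[0,0,3,0],[0,0,3,0],[0,0,1.95,0],[0,0,0,0]]'
python3 -m crank '[[0,0,0,0],[0,0,0,0],[0,0,0,0],[0,0,0,0],[0,0,0,0],[0,0,0,0]]' 0
python3 -m crank '[[0,0,-1,0],[0,0,-2,0],[0,0,-2,0],[0,0,0,0]]'
python3 go.py .4592 -.3802 .181 79.3
```

```text
time: 2.7
tool_pos: [0.4994, -0.1452, 0.1264]
tool_rot: [-0.004, 0.77, 0.638, -0.002]
contact_force: [0.0, -0.1, -0.9]
gripper_width: 0.998
time: 3.2
tool_pos: [0.5049, -0.1487, 0.1347]
tool_rot: [0.002, 0.77, 0.638, 0.001]
contact_force: [-0.1, -0.7, 6.4]
gripper_width: 0.593
time: 3.53
tool_pos: [0.5052, -0.1488, 0.1863]
tool_rot: [0.003, 0.77, 0.638, 0.002]
contact_force: [0.8, -0.8, -3.1]
gripper_width: 0.589
t 3.53 pos [ 0.5052 -0.1488  0.1863] ang 79.33 grip 0.589 F [ 0.8 -0.8 -3.1]
 need cm [-23.59  -0.24   0.57] turn units 0.01 (do turn after shift or shift first)
```

```bash
python3 -m crank '[[-1.5,-0.1,0,0],[-3.1,-0.1,0,0],[-3.1,0,0,0],[-3.1,0,0,0],[-3.1,0,0,0],[-3.1,0,0,0],[-3.1,0,0,0],[-2.5,0,0,0],[-1,0,0,0],[0,0,0,0]]'
python3 -m crank '[[0,0,0,0],[0,0,0,0]]'
python3 go.py .4592 -.3802 .0877 79.3
python3 - <<'E'
from h import *
for n in ("top","scene"):
    f=manip.grab_frame(n); cv2.imwrite(f"pics/{n}2.png",f["img"][:,:,::-1])
E
```

```text
time: 4.37
tool_pos: [0.4564, -0.381, 0.1804]
tool_rot: [-0.001, 0.771, 0.637, -0.0]
contact_force: [1.2, 0.0, -2.2]
gripper_width: 0.587
time: 4.53
tool_pos: [0.4575, -0.3782, 0.181]
tool_rot: [-0.001, 0.77, 0.639, 0.0]
contact_force: [-1.0, 0.2, -3.1]
gripper_width: 0.587
t 4.53 pos [ 0.4575 -0.3782  0.181 ] ang 79.38 grip 0.587 F [-1.   0.2 -3.1]
 need cm [-0.18  0.21  9.33] turn units 0.01 (do turn after shift or shift first)
```

View pics/scene2.png

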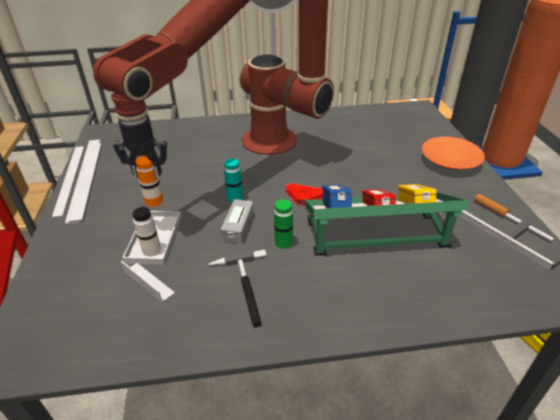

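The can is held upright over the tray at scene (150,182), and the grey case is now bare. I'll lower it.

```bash
python3 -m crank '[[-0.18,0.2,1.5,0],[0,0,3,0],[0,0,2.5,0],[0,0,1.2,0],[0,0,0.5,0],[0,0,0,0],[0,0,0,0]]'
python3 -m crank '[[0,0,0.2,0],[0,0,0.2,0],[0,0,0,0]]'
python3 -m crank '[[0,0,0.15,0],[0,0,0,0],[0,0,0,0]]'
```

```text
time: 5.22
tool_pos: [0.4599, -0.382, 0.0961]
tool_rot: [0.001, 0.77, 0.639, 0.0]
contact_force: [0.1, -0.8, -2.9]
gripper_width: 0.595
time: 5.47
tool_pos: [0.4596, -0.3821, 0.0917]
tool_rot: [0.001, 0.77, 0.638, 0.0]
contact_force: [-0.0, 0.4, -3.0]
gripper_width: 0.592
time: 5.72
tool_pos: [0.4591, -0.3817, 0.0894]
tool_rot: [0.0, 0.77, 0.638, 0.0]
contact_force: [0.4, 0.7, -2.8]
gripper_width: 0.594
```

```bash
python3 -m crank '[[0,0,0.15,0],[0,0,0.1,0],[0,0,0,0]]'
python3 -m crank '[[0,0,0.1,0],[0,0,0,0]]'; python3 -m crank '[[0,0,0.1,0],[0,0,0,0]]'
```

```text
time: 5.97
tool_pos: [0.4595, -0.382, 0.0878]
tool_rot: [0.0, 0.77, 0.638, 0.0]
contact_force: [-0.8, 0.1, 3.2]
gripper_width: 0.593
time: 6.13
tool_pos: [0.4597, -0.3821, 0.0878]
tool_rot: [0.001, 0.77, 0.638, 0.0]
contact_force: [-3.1, 2.2, 7.1]
gripper_width: 0.593
time: 6.3
tool_pos: [0.4599, -0.3822, 0.0878]
tool_rot: [0.001, 0.77, 0.638, 0.0]
contact_force: [-3.7, 3.5, 10.9]
gripper_width: 0.59
```

Touchdown came at the predicted TCP z of 0.0878. I'll release slowly, then retreat up.

```bash
python3 -m crank '[[0,0,-0.2,0],[0,0,0,0]]'; python3 -m crank '[[0,0,0,0],[0,0,0,0],[0,0,0,0],[0,0,0,0]]' 1
python3 -m crank '[[0,0,-2,0],[0,0,-3.5,0],[0,0,-3.5,0],[0,0,-3,0],[0,0,-3,0],[0,0,0,0]]'
python3 - <<'E'
from h import *
import pickle
for n in ("top","scene"):
    f=manip.grab_frame(n); pickle.dump(f,open(f"{n}3.pkl","wb")); cv2.imwrite(f"pics/{n}3.png",f["img"][:,:,::-1])
    im=cv2.imread(f"pics/{n}3.png")
    c=im[100:270,105:325] if n=="scene" else im[185:285,255:440]
    cv2.imwrite(f"pics/{n}3c.png",cv2.resize(c,None,fx=3.5,fy=3.5,interpolation=cv2.INTER_CUBIC) if n=="scene" else cv2.resize(c,None,fx=4.3,fy=4.3,interpolation=cv2.INTER_CUBIC))
E
```

```text
time: 6.47
tool_pos: [0.4596, -0.3822, 0.0878]
tool_rot: [0.001, 0.77, 0.638, 0.0]
contact_force: [-0.7, 1.0, 3.5]
gripper_width: 0.589
time: 6.8
tool_pos: [0.459, -0.3816, 0.0865]
tool_rot: [-0.0, 0.77, 0.638, -0.0]
contact_force: [-0.2, 0.1, 0.1]
gripper_width: 1.0
time: 7.3
tool_pos: [0.4616, -0.3843, 0.2453]
tool_rot: [0.007, 0.77, 0.638, 0.0]
contact_force: [1.6, -0.2, 1.0]
gripper_width: 1.003
```

View pics/scene3c.png

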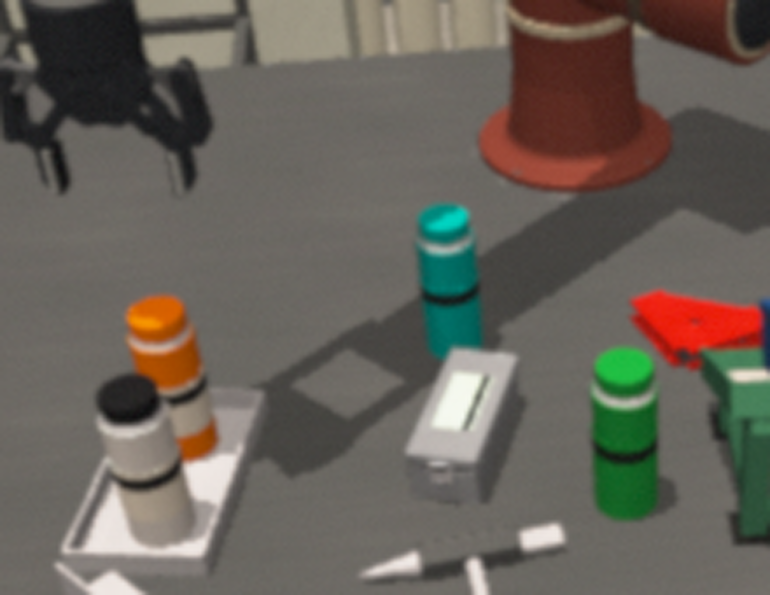

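View pics/top3.png

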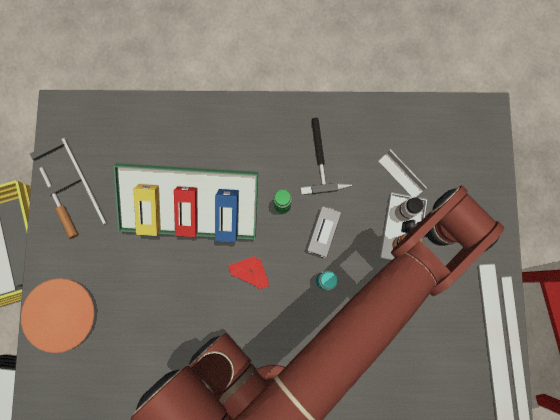

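Can stands in the tray and the base lid is visible. Next I'll enlarge the rack to pick the lid corners.

Run:
```python
from h import *
im=cv2.imread("pics/top3.png")
c=im[178:250,128:248]; cv2.imwrite("pics/r1.png",cv2.resize(c,None,fx=6.6,fy=6.6,interpolation=cv2.INTER_CUBIC))
c=im[200:264,290:370]; cv2.imwrite("pics/r2.png",cv2.resize(c,None,fx=9,fy=9,interpolation=cv2.INTER_CUBIC))
```

```text
(no output)
```

View pics/r1.png

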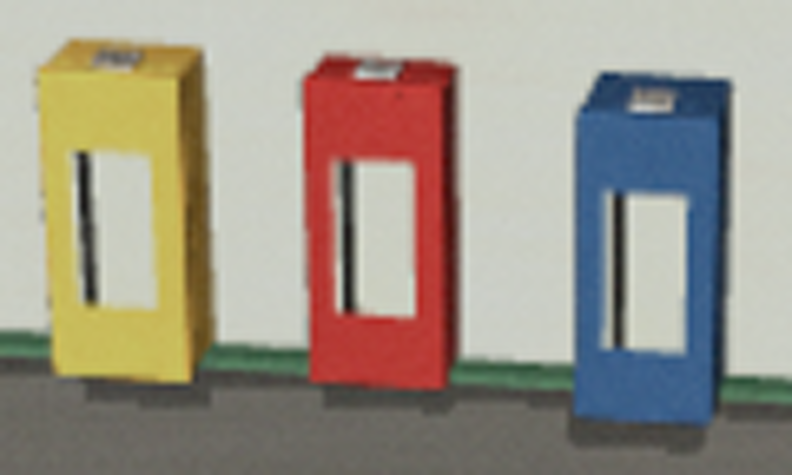

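View pics/r2.png

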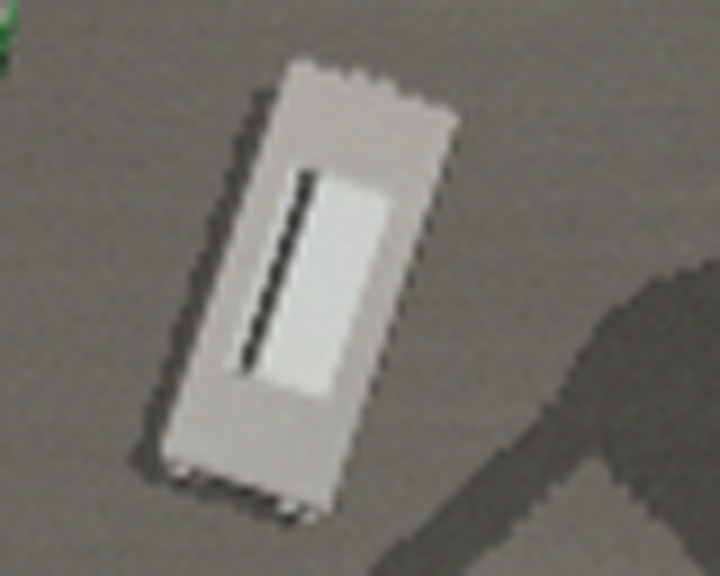

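```bash
cat > fit.py <<'E'
from h import *
import pickle
from scipy.optimize import least_squares
np.set_printoptions(precision=4,suppress=True)
f=pickle.load(open("top3.pkl","rb"))
obs=[(0.048,115,[(38,70),(180,76),(190,382),(53,375)]),(0.040,0,[(304,76),(447,82),(447,388),(310,382)]),(0.060,-115,[(577,108),(720,115),(713,424),(574,415)])]
c,s=np.cos(np.pi/6),np.sin(np.pi/6)
def pt(p,sl,t,n):  # slope coords -> world
    X,Y,yaw=p[:3]; l=np.array([sl*c-n*s, t, .092+sl*s+n*c])
    cy,sy=np.cos(yaw),np.sin(yaw); return np.array([X+cy*l[0]-sy*l[1],Y+sy*l[0]+cy*l[1],l[2]])
def res(p):
    o=[]
    for i,(h,t,cs) in enumerate(obs):
        sc=-.025+p[3]; tt=t/1000+p[4+i]
        P=[pt(p,sc+.07,tt+.03,h),pt(p,sc+.07,tt-.03,h),pt(p,sc-.07,tt-.03,h),pt(p,sc-.07,tt+.03,h)]
        o.append(proj(f,P)-crop(cs,6.6,(128,178)))
    return np.r_[np.concatenate(o).ravel(), p[3]/.005, np.array(p[4:])/.001]
r=least_squares(res,[.55,.22,0,0,0,0,0]); p=r.x
if __name__=="__main__":
    print("rack X,Y,yaw,delta,t",p,"res px",np.round(r.fun[:24].reshape(3,4,2),1).tolist())
    for n,(h,t,_),i in zip("YRB",obs,range(3)): print(n,"centre",pt(p,-.025+p[3],t/1000+p[4+i],h/2))
    cs=[(295,60),(458,118),(330,510),(165,455)]
    def rb(q):
        cy,sy=np.cos(q[2]),np.sin(q[2]); P=[[q[0]+cy*a-sy*b,q[1]+sy*a+cy*b,.05] for a,b in [(.07,.03),(.07,-.03),(-.07,-.03),(-.07,.03)]]
        return (proj(f,P)-crop(cs,9,(290,200))).ravel()
    b=least_squares(rb,[.49,-.146,-.33]); print("base",b.x,b.fun.round(1))
E
python3 fit.py
```

```text
rack X,Y,yaw,delta,t [ 0.5779  0.247  -0.0561 -0.0012 -0.0009  0.0009 -0.    ] res px [[[-1.1, -0.6], [-0.8, -0.2], [-0.2, -0.0], [-0.4, -0.2]], [[0.4, 0.0], [0.4, 0.4], [1.0, 0.2], [0.9, -0.1]], [[-0.3, -0.0], [0.0, 0.2], [0.1, 0.0], [0.1, 0.2]]]
Y centre [0.5497 0.3629 0.0997]
R centre [0.5454 0.2498 0.0962]
B centre [0.5339 0.1343 0.1049]
base [ 0.4934 -0.147  -0.3261] [-0.4 -0.5  0.8 -0.5  0.4  0.8 -0.8  0.2]
```

```bash
python3 go.py .529 .1345 .25 86.8
```

```text
t 7.40 pos [ 0.4598 -0.3824  0.2387] ang 79.33 grip 0.999 F [-0.4  0.2 -0.4]
 need cm [52.07 -2.76 -1.25] turn units -1.24 (do turn after shift or shift first)
```

```bash
python3 -m crank '[[1.5,0,-1.2,0],[3.7,-0.2,0,0],[3.7,-0.2,0,0],[3.7,-0.2,0,0],[3.7,-0.2,0,0],[3.7,-0.2,0,0],[3.7,-0.2,0,0],[3.7,-0.2,0,0],[3.7,-0.2,0,0],[3.7,-0.2,0,0]]'
python3 -m crank '[[3.7,-0.2,0,0],[3.7,-0.2,0,0],[3.7,-0.2,0,0],[3.7,-0.2,0,0],[2,0,0,-0.62],[0,0,0,-0.62],[0,0,0,0]]'
python3 go.py .529 .1345 .0946 86.8
python3 - <<'E'
from h import *
import pickle
from fit import pt,p
f=manip.grab_frame("wrist"); pickle.dump(f,open("wb.pkl","wb"))
im=f["img"][:,:,::-1].copy()
P=[pt(p,-.025+p[3]+a,-.115+p[6]+b,.06) for a,b in [(.07,.03),(.07,-.03),(-.07,-.03),(-.07,.03)]]
print(proj(f,P))
cv2.imwrite("pics/wb.png",im)
E
```

```text
time: 8.23
tool_pos: [0.5046, -0.0337, 0.2471]
tool_rot: [-0.001, 0.77, 0.638, -0.001]
contact_force: [0.1, -1.1, 0.5]
gripper_width: 1.002
time: 8.82
tool_pos: [0.5277, 0.132, 0.2469]
tool_rot: [-0.001, 0.725, 0.688, -0.001]
contact_force: [-0.2, -0.9, 0.4]
gripper_width: 0.998
t 8.82 pos [0.5277 0.132  0.2469] ang 87.01 grip 0.998 F [-0.2 -0.9  0.4]
 need cm [ 0.26  0.18 15.23] turn units 0.03 (do turn after shift or shift first)
[[340.1959 294.7318]
 [250.3063 294.3867]
 [255.9205 106.0052]
 [334.735  106.3273]]
```

View pics/wb.png

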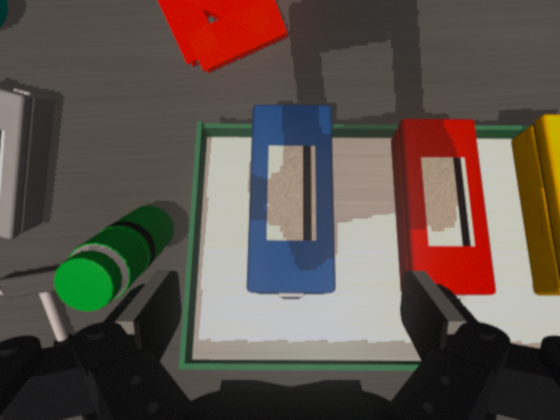

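Wrist view: the blue lid corners are at (335,291), (248,291), (255,104) and (331,105), about 2 mm off the prediction. I'll descend at (0.528, 0.133).

```bash
python3 -m crank '[[0.1,0.05,2,0],[0,0,3.5,0],[0,0,3.5,0],[0,0,3,0],[0,0,2,0],[0,0,1.2,0],[0,0,0,0]]'
python3 go.py .528 .133 .0946 86.8
```

```text
time: 9.45
tool_pos: [0.5268, 0.1303, 0.0929]
tool_rot: [-0.002, 0.727, 0.686, -0.003]
contact_force: [-1.1, -0.0, 0.3]
gripper_width: 0.999
t 9.45 pos [0.5268 0.1303 0.0929] ang 86.65 grip 0.999 F [-1.1 -0.   0.3]
 need cm [ 0.27  0.1  -0.17] turn units -0.02 (do turn after shift or shift first)
```

```bash
python3 -m crank '[[0,0,0,0],[0,0,0,0]]'
python3 go.py .528 .133 .0946 86.8
python3 -m crank '[[0,0,0,0],[0,0,0,0],[0,0,0,0],[0,0,0,0],[0,0,0,0]]' 0
python3 - <<'E'
from h import *
f=manip.grab_frame("wrist"); cv2.imwrite("pics/wb2.png",f["img"][:,:,::-1])
print(manip.state()["gripper_width"],manip.state()["contact_force"],manip.state()["tool_pos"])
E
```

```text
time: 9.62
tool_pos: [0.5309, 0.1311, 0.0987]
tool_rot: [0.001, 0.727, 0.687, 0.001]
contact_force: [0.3, 0.1, 0.2]
gripper_width: 1.005
t 9.62 pos [0.5309 0.1311 0.0987] ang 86.72 grip 1.005 F [0.3 0.1 0.2]
 need cm [ 0.17 -0.3   0.41] turn units -0.01 (do turn after shift or shift first)
time: 10.03
tool_pos: [0.5309, 0.1317, 0.0991]
tool_rot: [0.001, 0.727, 0.687, 0.002]
contact_force: [-1.5, 1.4, 5.8]
gripper_width: 0.694
0.6956039411872106 [-1.74619136  0.83743235  5.03423121] [0.53093535 0.13165927 0.09906136]
```

View pics/wb2.png

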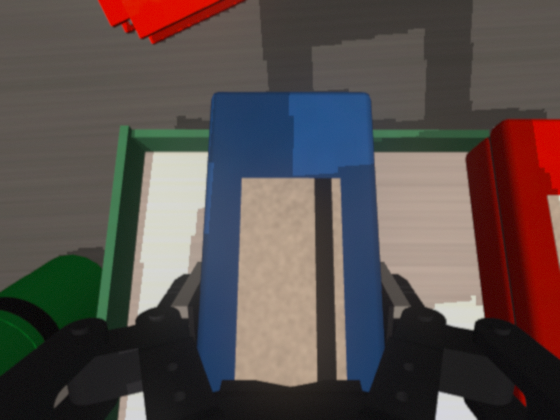

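Gripped at 0.694 opening, about 59 mm. Lifting.

```bash
python3 -m crank '[[0,0,-0.5,0],[0,0,-1.5,0],[0,0,-2.5,0],[0,0,-2.5,0],[0,0,-2.5,0],[0,0,-1.5,0],[0,0,0,0],[0,0,0,0]]'
python3 go.py .43 -.03 .2 86.8
python3 - <<'E'
from h import *
f=manip.grab_frame("scene"); im=f["img"][:,:,::-1]; cv2.imwrite("pics/s4.png",cv2.resize(im[100:280,200:480],None,fx=2.8,fy=2.8,interpolation=cv2.INTER_CUBIC))
E
```

```text
time: 10.75
tool_pos: [0.5294, 0.1311, 0.2064]
tool_rot: [-0.0, 0.727, 0.687, -0.0]
contact_force: [-0.1, -0.8, -5.9]
gripper_width: 0.692
t 10.75 pos [0.5294 0.1311 0.2064] ang 86.77 grip 0.692 F [-0.1 -0.8 -5.9]
 need cm [-16.64  -9.01   0.65] turn units -0.00 (do turn after shift or shift first)
```

View pics/s4.png

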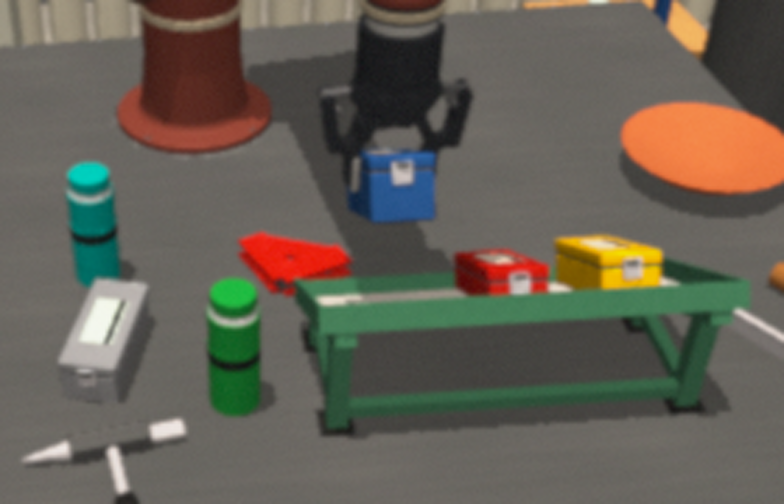

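The blue case is held, still leaning. I'll move over the free table spot around (0.41,-0.03) and press the low edge down to level it.

```bash
python3 -m crank '[[-1.5,-1,0,0],[-3,-1.9,0,0],[-3,-2,0,0],[-3,-2,0,0],[-3,-2,0,0],[-2,-1.5,0,0],[-1,-0.6,0,0],[0,0,0,0],[0,0,0,0]]'
python3 go.py .41 -.03 .065 86.8
```

```text
time: 11.55
tool_pos: [0.4094, -0.0274, 0.2046]
tool_rot: [-0.002, 0.727, 0.686, -0.001]
contact_force: [-0.4, 0.1, -5.9]
gripper_width: 0.695
t 11.55 pos [ 0.4094 -0.0274  0.2046] ang 86.68 grip 0.695 F [-0.4  0.1 -5.9]
 need cm [-0.27  0.12 13.96] turn units -0.02 (do turn after shift or shift first)
```

```bash
python3 -m crank '[[0,0,2,0],[0,0,3.5,0],[0,0,3.5,0],[0,0,3,0],[0,0,1.5,0],[0,0,0.5,0],[0,0,0,0],[0,0,0,0]]'
python3 -m crank '[[0,0,0.3,0],[0,0,0.3,0],[0,0,0.2,0],[0,0,0,0]]'
python3 - <<'E'
from h import *
f=manip.grab_frame("scene"); im=f["img"][:,:,::-1]; cv2.imwrite("pics/s5.png",cv2.resize(im[100:280,200:480],None,fx=2.8,fy=2.8,interpolation=cv2.INTER_CUBIC))
E
```

```text
time: 12.22
tool_pos: [0.4112, -0.027, 0.0673]
tool_rot: [0.0, 0.726, 0.687, 0.0]
contact_force: [-0.3, 0.5, -4.8]
gripper_width: 0.693
time: 12.55
tool_pos: [0.4107, -0.0274, 0.059]
tool_rot: [0.0, 0.727, 0.687, 0.0]
contact_force: [0.1, -0.0, -6.0]
gripper_width: 0.693
```

View pics/s5.png

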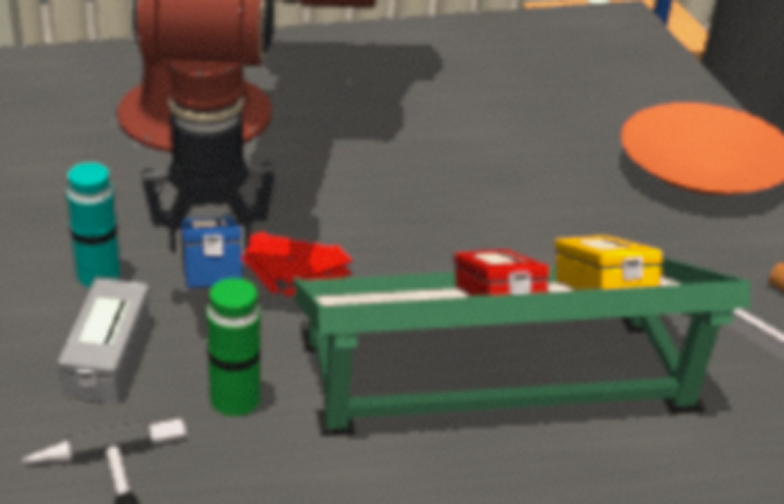

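```bash
python3 -m crank '[[-1.5,0.5,0,0],[0,0,0,0],[0,0,0.2,0],[0,0,0,0]]'
python3 -m crank '[[0,0,0.2,0],[0,0,0,0]]'
python3 -m crank '[[0,0,0.2,0],[0,0,0,0]]'
```

```text
time: 12.93
tool_pos: [0.4144, -0.0425, 0.0566]
tool_rot: [-0.0, 0.727, 0.687, -0.0]
contact_force: [-0.7, -0.0, -5.6]
gripper_width: 0.696
time: 13.1
tool_pos: [0.4142, -0.0422, 0.0543]
tool_rot: [-0.0, 0.727, 0.687, -0.0]
contact_force: [0.3, 0.7, -5.6]
gripper_width: 0.696
time: 13.27
tool_pos: [0.4148, -0.0424, 0.0534]
tool_rot: [-0.0, 0.727, 0.687, -0.0]
contact_force: [-1.7, 1.4, -1.4]
gripper_width: 0.691
```

Contact came at TCP z≈0.0535, against a predicted 0.055. Now the arc: down plus tool y.

```bash
python3 -m crank '[[0,0.3,0.3,0],[0,0.3,0.3,0],[0,0,0,0]]'
python3 -m crank '[[0,0.35,0.3,0],[0,0.35,0.3,0],[0,0,0,0]]'
python3 -m crank '[[0,0.35,0.4,0],[0,0.35,0.4,0],[0,0,0,0]]'
python3 - <<'E'
from h import *
f=manip.grab_frame("wrist"); cv2.imwrite("pics/w6.png",f["img"][:,:,::-1])
f=manip.grab_frame("scene"); im=f["img"][:,:,::-1]; cv2.imwrite("pics/s6.png",cv2.resize(im[150:230,230:330],None,fx=6,fy=6,interpolation=cv2.INTER_CUBIC))
E
```

```text
time: 13.52
tool_pos: [0.4224, -0.043, 0.0484]
tool_rot: [0.001, 0.727, 0.687, 0.001]
contact_force: [-1.3, 2.2, 4.5]
gripper_width: 0.695
time: 13.77
tool_pos: [0.4299, -0.0435, 0.0425]
tool_rot: [0.001, 0.727, 0.687, 0.001]
contact_force: [1.1, 1.2, 3.7]
gripper_width: 0.696
time: 14.02
tool_pos: [0.4376, -0.044, 0.0348]
tool_rot: [0.002, 0.727, 0.687, 0.002]
contact_force: [2.0, 1.8, 5.1]
gripper_width: 0.694
```

View pics/s6.png

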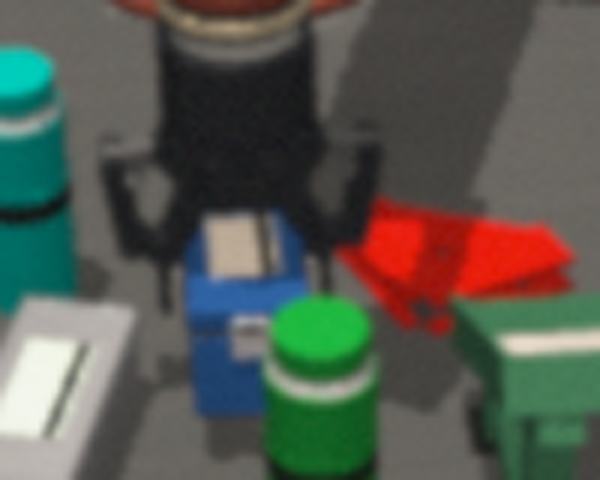

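View pics/w6.png

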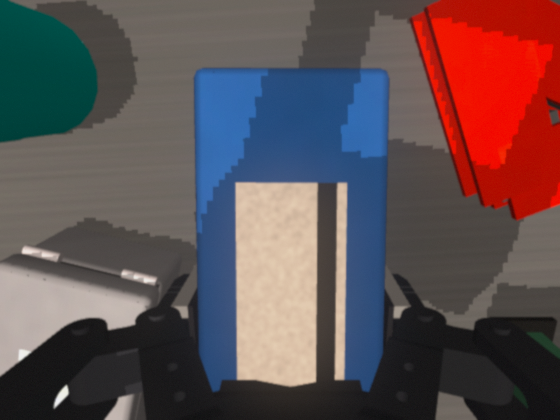

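```bash
python3 -m crank '[[0,0.25,0.4,0],[0,0.2,0.4,0],[0,0,0,0]]'
python3 -m crank '[[0,0.1,0.2,0],[0,0,0.2,0],[0,0,0,0]]'
python3 -m crank '[[0,0,0.2,0],[0,0,0,0]]'
```

```text
time: 14.37
tool_pos: [0.4433, -0.0444, 0.0275]
tool_rot: [0.003, 0.727, 0.687, 0.003]
contact_force: [6.8, 2.4, 4.4]
gripper_width: 0.693
time: 14.62
tool_pos: [0.4453, -0.0446, 0.0244]
tool_rot: [0.004, 0.727, 0.687, 0.004]
contact_force: [7.0, 4.0, 7.6]
gripper_width: 0.693
time: 14.78
tool_pos: [0.4462, -0.0446, 0.023]
tool_rot: [0.005, 0.727, 0.686, 0.005]
contact_force: [9.3, 4.3, 8.8]
gripper_width: 0.69
```

```bash
python3 -m crank '[[0,0,0.15,0],[0,0,0,0]]'
python3 -m crank '[[0,0,0.15,0],[0,0,0,0]]'
python3 -m crank '[[0,0,0.15,0],[0,0,0,0]]'
python3 - <<'E'
from h import *
f=manip.grab_frame("wrist"); cv2.imwrite("pics/w7.png",f["img"][:,:,::-1])
E
```

```text
time: 14.95
tool_pos: [0.4467, -0.0448, 0.0219]
tool_rot: [0.005, 0.727, 0.686, 0.005]
contact_force: [9.1, 2.8, 9.7]
gripper_width: 0.695
time: 15.12
tool_pos: [0.4471, -0.045, 0.0207]
tool_rot: [0.006, 0.727, 0.686, 0.005]
contact_force: [10.1, 2.6, 8.3]
gripper_width: 0.694
time: 15.28
tool_pos: [0.4474, -0.0452, 0.0194]
tool_rot: [0.006, 0.727, 0.687, 0.005]
contact_force: [9.2, 3.1, 10.2]
gripper_width: 0.693
```

View pics/w7.png

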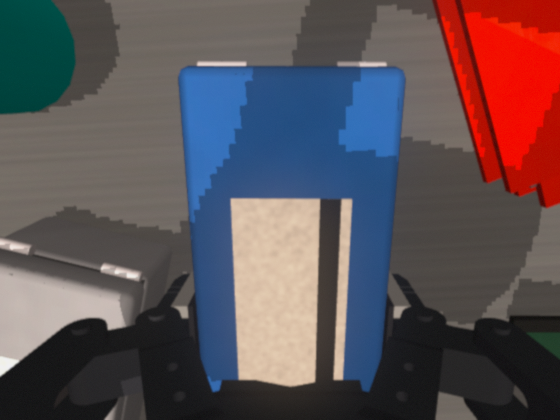

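```bash
cat > pitch.py <<'E'
from h import *
import sys
def lid(f,s,gx,gz,h,th,w=.03,tool=True):
    # returns pixels of -x lid corners; gx,gz: grip point rel. case centre (case axes); sign: case -x is toward tool -y
    T=rot(s["tool_rot"]); tp=s["tool_pos"]; G=tp-T[:,2]*.019
    up=-T[:,2]; ex=T[:,1]; ey=T[:,0]
    c,sn=np.cos(th),np.sin(th); cx=c*ex+sn*up; cz=-sn*ex+c*up
    C=G-gx*cx-gz*cz
    return proj(f,[C-.07*cx+h/2*cz+b*ey for b in (-w,w)]), C
if __name__=="__main__":
    gx,gz,h=map(float,sys.argv[1:4])
    s=manip.state(); f=manip.grab_frame("wrist")
    for d in (-5,0,3,6,10,20,30): print(d,lid(f,s,gx,gz,h,np.radians(d))[0].round(0).tolist())
E
python3 pitch.py .005 .012 .06
```

```text
-5 [[176.0, 90.0], [412.0, 90.0]]
0 [[182.0, 83.0], [405.0, 83.0]]
3 [[186.0, 81.0], [401.0, 81.0]]
6 [[189.0, 80.0], [397.0, 80.0]]
10 [[194.0, 79.0], [392.0, 79.0]]
20 [[204.0, 83.0], [382.0, 83.0]]
30 [[212.0, 93.0], [373.0, 93.0]]
```

```bash
python3 -m crank '[[0,0,0.15,0],[0,0,0,0]]'
python3 -m crank '[[0,0,0.15,0],[0,0,0,0]]'
python3 - <<'E'
from h import *
f=manip.grab_frame("scene"); im=f["img"][:,:,::-1]; cv2.imwrite("pics/s8.png",cv2.resize(im[165:225,240:320],None,fx=9,fy=9,interpolation=cv2.INTER_CUBIC))
f=manip.grab_frame("wrist"); im=f["img"][:,:,::-1]; cv2.imwrite("pics/w8.png",im)
E
python3 pitch.py .009 .012 .06
```

```text
time: 15.55
tool_pos: [0.4476, -0.0451, 0.0192]
tool_rot: [0.006, 0.727, 0.687, 0.005]
contact_force: [5.7, 4.1, 19.9]
gripper_width: 0.694
time: 15.72
tool_pos: [0.4475, -0.0451, 0.0191]
tool_rot: [0.005, 0.727, 0.687, 0.004]
contact_force: [-2.6, 6.6, 31.7]
gripper_width: 0.695
-5 [[174.0, 73.0], [414.0, 73.0]]
0 [[181.0, 67.0], [406.0, 67.0]]
3 [[185.0, 66.0], [402.0, 66.0]]
6 [[189.0, 65.0], [398.0, 65.0]]
10 [[194.0, 65.0], [393.0, 65.0]]
20 [[204.0, 71.0], [382.0, 71.0]]
30 [[213.0, 83.0], [372.0, 83.0]]
```

View pics/s8.png

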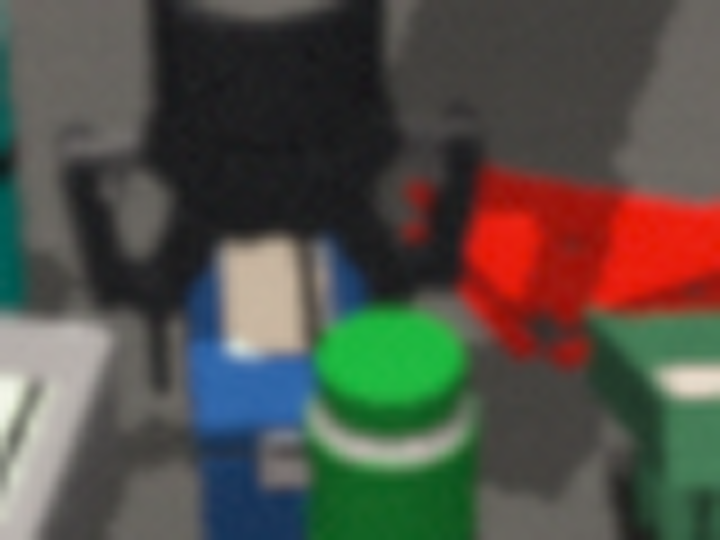

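View pics/w8.png

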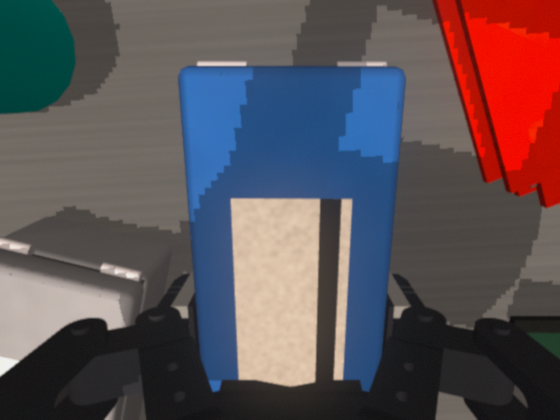

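Force jumped to 31 N with no further descent, and the lid corners (180,67), (405,67) match the 0° model with the grip 9 mm forward of centre. The case is flat. I'll lift, turn and move over the grey case.

```bash
python3 -m crank '[[0,0,-1,0],[0,0,-2.5,0],[0,0,-3,0],[0,0,-3,0],[0,0,-2,0],[0,0,0,0.8],[0,0,0,0.8],[0,0,0,0.97],[0,0,0,0],[0,0,0,0]]'
python3 go.py .5019 -.1499 .13 71.3
python3 - <<'E'
from h import *
from pitch import lid
import pickle
s=manip.state(); f=manip.grab_frame("wrist"); cv2.imwrite("pics/w9.png",f["img"][:,:,::-1]); pickle.dump((f,s),open("w9.pkl","wb"))
for gx in(.007,.009,.011): print(gx,lid(f,s,gx,.008,.06,0)[0].round(1).tolist(),lid(f,s,gx,.012,.06,0)[0].round(1).tolist())
E
```

```text
time: 16.7
tool_pos: [0.439, -0.0439, 0.1247]
tool_rot: [-0.001, 0.812, 0.584, -0.001]
contact_force: [0.0, -0.1, -7.0]
gripper_width: 0.696
t 16.70 pos [ 0.439  -0.0439  0.1247] ang 71.50 grip 0.696 F [ 0.  -0.1 -7. ]
 need cm [-8.05  9.32 -0.55] turn units 0.03 (do turn after shift or shift first)
0.007 [[177.0, 73.4], [410.1, 73.4]] [[181.4, 74.6], [405.4, 74.6]]
0.009 [[176.4, 65.1], [410.7, 65.1]] [[180.8, 66.7], [406.1, 66.7]]
0.011 [[175.7, 56.7], [411.4, 56.7]] [[180.2, 58.6], [406.7, 58.6]]
```

View pics/w9.png

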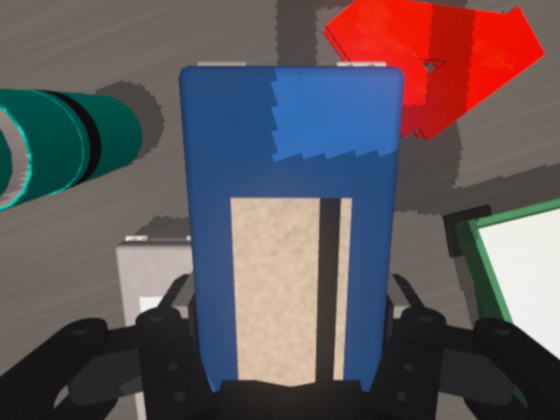

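```bash
python3 -m crank '[[-1,1.2,-0.6,0],[-2.3,2.7,0,0],[-2.3,2.7,0,0],[-1.7,1.9,0,0],[-0.75,0.8,0,0],[0,0,0,0],[0,0,0,0],[0,0,0,0]]'
python3 go.py .5019 -.1499 .075 71.3
python3 - <<'E'
from h import *
for n in ("top","scene"):
    f=manip.grab_frame(n); im=f["img"][:,:,::-1]; cv2.imwrite(f"pics/{n}10.png",cv2.resize(im[160:290,230:370] if n=="top" else im[110:260,150:330],None,fx=4,fy=4,interpolation=cv2.INTER_CUBIC))
E
```

```text
time: 17.42
tool_pos: [0.5016, -0.1491, 0.1314]
tool_rot: [-0.001, 0.812, 0.584, -0.0]
contact_force: [-0.9, -0.0, -5.6]
gripper_width: 0.693
t 17.42 pos [ 0.5016 -0.1491  0.1314] ang 71.42 grip 0.693 F [-0.9 -0.  -5.6]
 need cm [-0.07  0.06  5.64] turn units 0.02 (do turn after shift or shift first)
```

View pics/scene10.png

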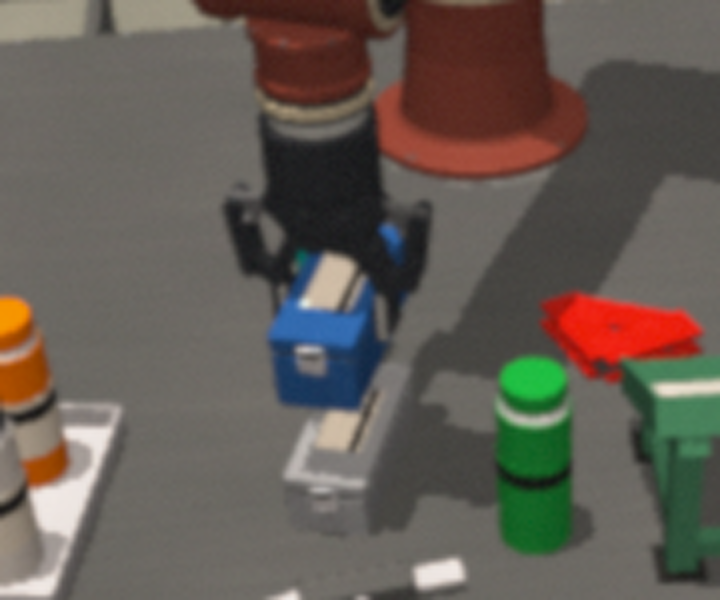

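The blue case is level and aligned over the grey one. I'll lower to about 6 mm above and check alignment in a scene crop.

```bash
python3 -m crank '[[-0.07,0.06,1.5,0],[0,0,2,0],[0,0,1.5,0],[0,0,0.6,0],[0,0,0,0],[0,0,0,0],[0,0,0,0]]'
python3 go.py .5019 -.1499 .0691 71.3
python3 - <<'E'
from h import *
import pickle
f=manip.grab_frame("scene"); im=f["img"][:,:,::-1]; pickle.dump(f,open("s11.pkl","wb"));cv2.imwrite("pics/s11.png",cv2.resize(im[165:255,205:275],None,fx=8,fy=8,interpolation=cv2.INTER_CUBIC)[:600])
E
```

```text
time: 18.1
tool_pos: [0.5038, -0.1511, 0.0777]
tool_rot: [0.001, 0.812, 0.583, 0.001]
contact_force: [0.7, 0.3, -5.4]
gripper_width: 0.695
t 18.10 pos [ 0.5038 -0.1511  0.0777] ang 71.38 grip 0.695 F [ 0.7  0.3 -5.4]
 need cm [ 0.05 -0.22  0.86] turn units 0.01 (do turn after shift or shift first)
```

View pics/s11.png

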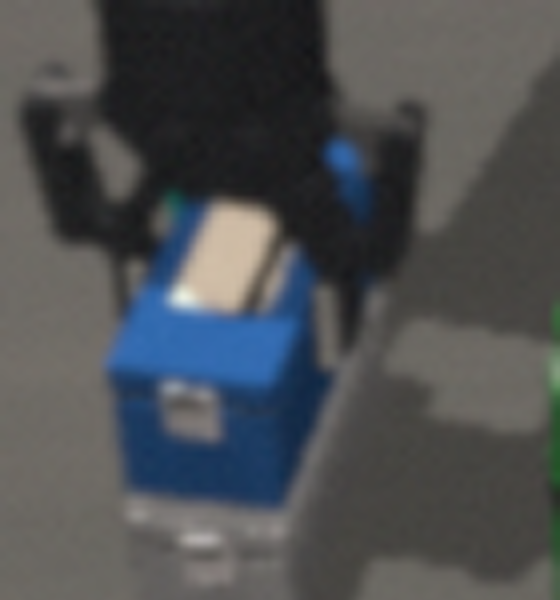

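```bash
python3 -m crank '[[0.05,-0.15,0.3,0],[0,0,0.2,0],[0,0,0,0],[0,0,0,0]]'
python3 go.py .5019 -.1499 .0691 71.3
python3 -m crank '[[0,0,0.15,0],[0,0,0.1,0],[0,0,0,0]]'
python3 -m crank '[[0,0,0.1,0],[0,0,0,0]]'
```

```text
time: 18.48
tool_pos: [0.5015, -0.1499, 0.0712]
tool_rot: [-0.0, 0.812, 0.583, -0.0]
contact_force: [0.4, 0.5, -5.8]
gripper_width: 0.697
t 18.48 pos [ 0.5015 -0.1499  0.0712] ang 71.35 grip 0.697 F [ 0.4  0.5 -5.8]
 need cm [0.02 0.04 0.21] turn units 0.01 (do turn after shift or shift first)
time: 18.73
tool_pos: [0.5019, -0.1501, 0.0695]
tool_rot: [0.0, 0.812, 0.583, 0.0]
contact_force: [-3.0, 1.2, -1.1]
gripper_width: 0.693
time: 18.9
tool_pos: [0.5019, -0.1502, 0.0694]
tool_rot: [0.0, 0.812, 0.583, -0.0]
contact_force: [-6.3, 1.4, 5.7]
gripper_width: 0.695
```

```bash
python3 -m crank '[[0,0,0.05,0],[0,0,0,0]]'; python3 -m crank '[[0,0,0,0],[0,0,0,0],[0,0,0,0],[0,0,0,0]]' 1
python3 -m crank '[[0,0,-2,0],[0,0,-3.5,0],[0,0,-3.5,0],[0,0,-3.5,0],[0,0,-3,0],[0,0,-2,0],[0,0,0,0],[0,0,0,0]]'
python3 - <<'E'
from h import *
import pickle
s=manip.state()
for n in ("top","scene","wrist"):
    f=manip.grab_frame(n); pickle.dump(f,open(f"{n}12.pkl","wb")); im=f["img"][:,:,::-1]; cv2.imwrite(f"pics/{n}12.png",im)
    if n=="scene": cv2.imwrite("pics/s12.png",cv2.resize(im[165:255,205:275],None,fx=8,fy=8,interpolation=cv2.INTER_CUBIC)[:600])
print(s["tool_pos"])
E
```

```text
time: 19.07
tool_pos: [0.5019, -0.1501, 0.0694]
tool_rot: [-0.0, 0.812, 0.583, -0.0]
contact_force: [-8.8, 3.0, 8.5]
gripper_width: 0.693
time: 19.4
tool_pos: [0.5021, -0.1502, 0.0676]
tool_rot: [0.0, 0.812, 0.583, 0.0]
contact_force: [-0.0, -0.2, -0.9]
gripper_width: 1.002
time: 20.07
tool_pos: [0.5024, -0.1504, 0.2438]
tool_rot: [0.001, 0.812, 0.583, 0.001]
contact_force: [0.7, -0.2, -0.8]
gripper_width: 1.001
[ 0.50240191 -0.15037365  0.24375055]
```

View pics/s12.png

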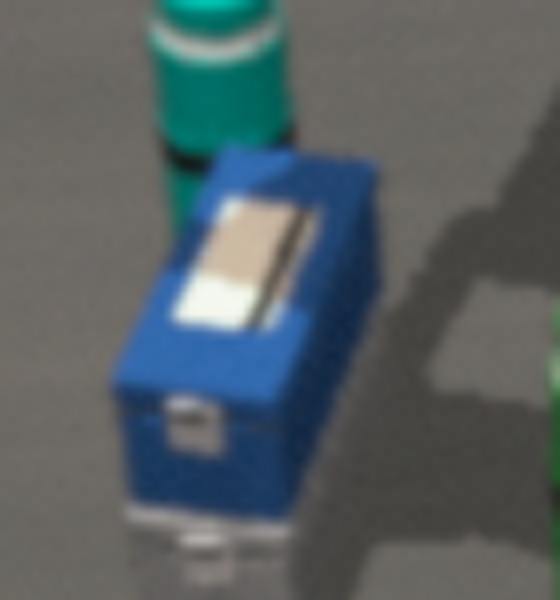

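View pics/wrist12.png

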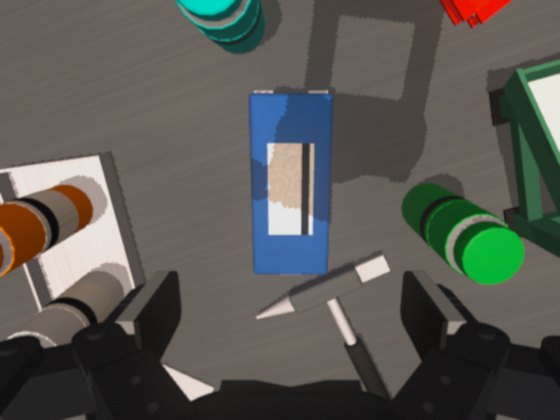

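Run:
```python
from h import *
a=cv2.imread("pics/scene3.png")[190:250,215:260]; b=cv2.imread("pics/scene12.png")[190:250,215:260]
z=lambda x:cv2.resize(x,None,fx=8.5,fy=8.5,interpolation=cv2.INTER_CUBIC)
cv2.imwrite("pics/cmp.png",np.hstack([z(a),z(b)]))
b=cv2.imread("pics/top12.png")[195:265,285:365]; cv2.imwrite("pics/t12.png",cv2.resize(b,None,fx=8,fy=8,interpolation=cv2.INTER_CUBIC))
```

```text
(no output)
```

View pics/cmp.png

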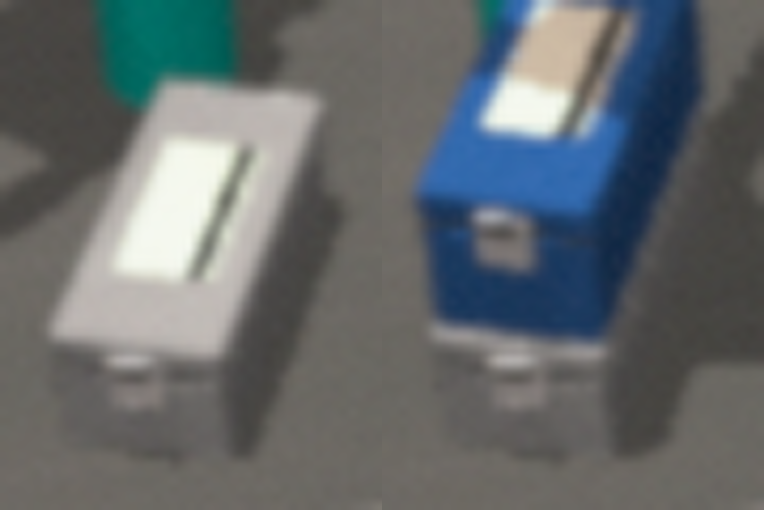

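View pics/t12.png

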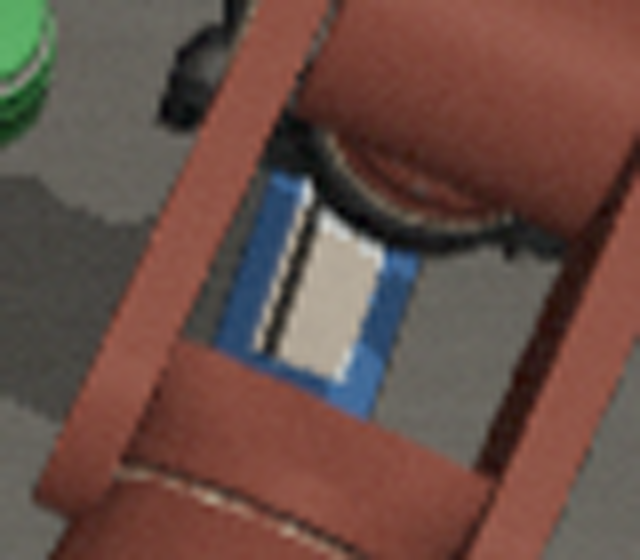

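```bash
cat > mfit.py <<'E'
from h import *
from scipy.optimize import least_squares
import pickle
def boxfit(obs,z,x0):
    # obs: list of (frame, pixels[4]) corner order (+x+y),(+x-y),(-x-y),(-x+y); None to skip
    def r(q):
        cy,sy=np.cos(q[2]),np.sin(q[2]); P=np.array([[q[0]+cy*a-sy*b,q[1]+sy*a+cy*b,z] for a,b in [(.07,.03),(.07,-.03),(-.07,-.03),(-.07,.03)]])
        o=[]
        for f,c in obs:
            pr=proj(f,P)
            for u,v in zip(pr,c):
                if v is not None: o+=list(u-np.array(v))
        return np.array(o)
    s=least_squares(r,x0); return s.x,s.fun
E
python3 - <<'E'
from mfit import *
np.set_printoptions(precision=4,suppress=True)
g3=pickle.load(open("scene3.pkl","rb")); g12=pickle.load(open("scene12.pkl","rb")); w=pickle.load(open("wrist12.pkl","rb"))
C=lambda l,s,o:[crop(c,s,o) for c in l]
bs=C([(218,360),(50,338),(165,80),(322,98)],8.5,(215,190))
# scene: +x is front; +y is right
print("base scene",boxfit([(g3,bs)],.05,[.49,-.147,-.33]))
bl=C([(283,405),(115,385),(222,147),(380,160)],8,(205,165))
print("blue scene",boxfit([(g12,bl)],.11,[.49,-.147,-.33]))
wl=[(328,273),(254,274),(250,94),(332,94)]
print("blue wrist",boxfit([(w,wl)],.11,[.49,-.147,-.33]))
E
```

```text
base scene (array([ 0.495 , -0.148 , -0.3261]), array([ 0.4952, -0.0613, -0.6076, -0.0275, -0.3367,  0.0187,  0.4504,
        0.0234]))
blue scene (array([ 0.4951, -0.1461, -0.3118]), array([ 0.2934, -0.1543, -0.3275,  0.0485, -0.0517, -0.0847,  0.0855,
        0.1828]))
blue wrist (array([ 0.493 , -0.1473, -0.3242]), array([ 0.438 ,  2.4131, -0.2825,  1.5013, -1.8451, -1.3755,  1.7093,
       -1.4887]))
```

Run:
```python
from mfit import *
np.set_printoptions(precision=1,suppress=True)
g=pickle.load(open("scene12.pkl","rb"))
q=[.4951,-.1465,-.32]
for z in (.11,.05,.0):
  cy,sy=np.cos(q[2]),np.sin(q[2])
  for dx in (0,-.008):
    P=[[q[0]+cy*a-sy*b,q[1]+sy*a+cy*b,z] for a,b in [(.07+dx,.03),(.07+dx,-.03),(-.07+dx,-.03)]]
    print(z,dx,((proj(g,P)-np.array([215,190])+.5)*8.5-.5+[382,0]).tolist())
```

```text
0.11 0 [[596.9224568719496, 216.93602561440315], [413.603409961122, 196.42604397427814], [533.0730311271731, -57.16785358650044]]
0.11 -0.008 [[603.4328463908334, 200.96699436948646], [421.0166893848242, 180.69014053359666], [539.2972430017453, -70.37976581247963]]
0.05 0 [[610.2768180906128, 359.0838734771525], [432.5385427885801, 338.114273086447], [547.0625648011725, 80.19266691612647]]
0.05 -0.008 [[616.5169218618188, 342.8884934139736], [439.62759824082445, 322.14888402359765], [553.0454917160142, 66.71840979209706]]
0.0 0 [[620.7841500889399, 470.9270837876768], [447.4434946236196, 449.6453750730391], [558.1259793694006, 188.82219089036874]]
0.0 -0.008 [[626.8146075820134, 454.5863353700162], [454.2815617139232, 433.5314756042643], [563.9207360053074, 175.16685164846098]]
```

The scene fit puts blue within 2 mm of the grey case. The bright strip at the front is the rounded edge of the grey lid, since the blue lid corners match dx=0. Now the yellow case.

```bash
python3 -m crank '[[1,0,0,-0.6],[2.5,0,0,-1],[3.5,0,0,-0.98],[3.8,0,0,0],[3.8,0,0,0],[3.8,0,0,0],[3.8,0,0,0],[3.8,0,0,0],[3.8,0,0,0],[3.8,0,0,0]]'
python3 go.py .5447 .363 .245 86.8
```

```text
time: 21.05
tool_pos: [0.5303, 0.1855, 0.2399]
tool_rot: [-0.001, 0.726, 0.687, -0.001]
contact_force: [1.6, 0.4, -0.3]
gripper_width: 1.002
t 21.05 pos [0.5303 0.1855 0.2399] ang 86.84 grip 1.002 F [ 1.6  0.4 -0.3]
 need cm [17.8   0.46 -0.53] turn units 0.01 (do turn after shift or shift first)
```

```bash
python3 -m crank '[[3.8,0.1,0,0],[3.8,0.1,0,0],[3.8,0.1,0,0],[3.2,0.1,0,0],[1.6,0,0,0],[0,0,0,0],[0,0,0,0]]'
python3 go.py .5447 .363 .0894 86.8
python3 - <<'E'
from h import *
import pickle
from fit import pt,p
f=manip.grab_frame("wrist"); pickle.dump(f,open("wy.pkl","wb"))
P=[pt(p,-.025+p[3]+a,.115+p[4]+b,.048) for a,b in [(.07,.03),(.07,-.03),(-.07,-.03),(-.07,.03)]]
print(proj(f,P).round(0).tolist())
cv2.imwrite("pics/wy.png",f["img"][:,:,::-1])
E
```

```text
time: 21.63
tool_pos: [0.5438, 0.3451, 0.2403]
tool_rot: [-0.0, 0.726, 0.688, -0.002]
contact_force: [0.1, 0.2, -0.5]
gripper_width: 0.999
t 21.63 pos [0.5438 0.3451 0.2403] ang 86.90 grip 0.999 F [ 0.1  0.2 -0.5]
 need cm [ 1.83  0.04 15.09] turn units 0.02 (do turn after shift or shift first)
[[363.0, 294.0], [274.0, 294.0], [277.0, 108.0], [354.0, 109.0]]
```

View pics/wy.png

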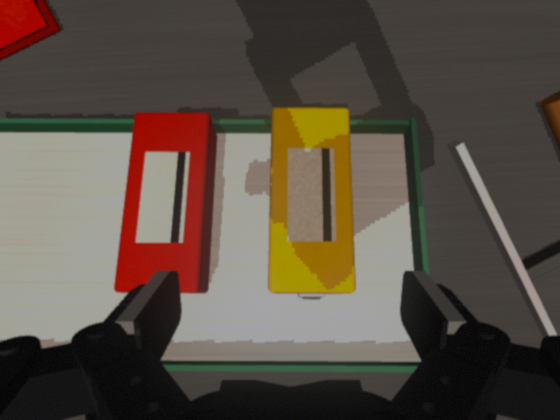

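Yellow lid corners seen at (354,291), (269,292), (271,107) and (350,108), so y is about 3.5 mm less than predicted. Descending at y=0.360.

```bash
python3 -m crank '[[1.5,0,2,0],[0,0,3.5,0],[0,0,3.5,0],[0,0,3,0],[0,0,2,0],[0,0,1.2,0],[0,0,0,0],[0,0,0,0],[0,0,0,0]]'
python3 go.py .5437 .360 .0894 86.8
```

```text
time: 22.43
tool_pos: [0.5467, 0.3603, 0.0927]
tool_rot: [0.001, 0.727, 0.687, 0.002]
contact_force: [0.4, 0.9, 0.7]
gripper_width: 1.0
t 22.43 pos [0.5467 0.3603 0.0927] ang 86.79 grip 1.000 F [0.4 0.9 0.7]
 need cm [-0.05 -0.3   0.33] turn units -0.00 (do turn after shift or shift first)
```

```bash
python3 -m crank '[[0,-0.4,0.2,0],[0,0,0,0]]'
python3 -m crank '[[0,0,0,0],[0,0,0,0],[0,0,0,0],[0,0,0,0],[0,0,0,0]]' 0
python3 go.py .5437 .360 .0894 86.8
python3 -m crank '[[0,0,-0.5,0],[0,0,-1.5,0],[0,0,-2.5,0],[0,0,-2.5,0],[0,0,-2.5,0],[0,0,-1.5,0],[0,0,0,0],[0,0,0,0]]'
python3 go.py .415 -.045 .21 86.8
```

```text
time: 22.6
tool_pos: [0.5417, 0.361, 0.0901]
tool_rot: [0.0, 0.726, 0.687, 0.001]
contact_force: [0.5, 0.7, 0.6]
gripper_width: 1.001
time: 23.02
tool_pos: [0.5416, 0.3607, 0.0895]
tool_rot: [0.0, 0.726, 0.687, 0.0]
contact_force: [-1.7, -1.9, 5.6]
gripper_width: 0.69
t 23.02 pos [0.5416 0.3607 0.0895] ang 86.84 grip 0.690 F [-1.7 -1.9  5.6]
 need cm [-0.06  0.21  0.01] turn units 0.01 (do turn after shift or shift first)
time: 23.68
tool_pos: [0.5414, 0.3606, 0.1987]
tool_rot: [0.0, 0.726, 0.687, 0.001]
contact_force: [0.1, -0.2, -6.6]
gripper_width: 0.691
t 23.68 pos [0.5414 0.3606 0.1987] ang 86.84 grip 0.691 F [ 0.1 -0.2 -6.6]
 need cm [-41.2  -10.38  -1.16] turn units 0.01 (do turn after shift or shift first)
```

```bash
python3 -m crank '[[0,0,-2,0],[-1.5,-0.5,-1.2,0],[-3.6,-0.9,0,0],[-3.6,-0.9,0,0],[-3.6,-0.9,0,0],[-3.6,-0.9,0,0],[-3.6,-0.9,0,0],[-3.6,-0.9,0,0],[-3.6,-0.9,0,0],[-3.6,-0.9,0,0]]'
python3 -m crank '[[-3.6,-0.9,0,0],[-3.6,-0.9,0,0],[-2,-0.5,0,0],[-1,-0.2,0,0],[0,0,0,0],[0,0,0,0]]'
python3 go.py .415 -.045 .06 86.8
```

```text
time: 24.52
tool_pos: [0.4453, 0.0609, 0.2271]
tool_rot: [-0.002, 0.726, 0.688, -0.002]
contact_force: [1.2, -0.9, -5.6]
gripper_width: 0.692
time: 25.02
tool_pos: [0.4164, -0.0379, 0.2286]
tool_rot: [-0.001, 0.727, 0.687, -0.0]
contact_force: [-0.2, 0.8, -5.5]
gripper_width: 0.693
t 25.02 pos [ 0.4164 -0.0379  0.2286] ang 86.78 grip 0.693 F [-0.2  0.8 -5.5]
 need cm [-0.74 -0.06 16.86] turn units -0.00 (do turn after shift or shift first)
```

```bash
python3 -m crank '[[0.5,0,2,0],[0.5,0,3.7,0],[0,0,3.7,0],[0,0,3.5,0],[0,0,2.5,0],[0,0,1,0],[0,0,0,0],[0,0,0,0],[0,0,0,0]]'
python3 -m crank '[[0,0,0.4,0],[0,0,0.3,0],[0,0,0,0],[0,0,0,0]]'
```

```text
time: 25.77
tool_pos: [0.4196, -0.0283, 0.0686]
tool_rot: [0.002, 0.726, 0.688, 0.001]
contact_force: [0.5, -0.6, -4.5]
gripper_width: 0.698
time: 26.1
tool_pos: [0.4178, -0.0283, 0.0596]
tool_rot: [0.0, 0.726, 0.687, 0.0]
contact_force: [0.3, 0.2, -6.0]
gripper_width: 0.69
```

```bash
python3 -m crank '[[0,0,0.2,0],[0,0,0,0]]'; python3 -m crank '[[0,0,0.2,0],[0,0,0,0]]'
```

```text
time: 26.27
tool_pos: [0.4175, -0.0283, 0.0572]
tool_rot: [-0.0, 0.726, 0.687, -0.0]
contact_force: [0.2, -0.9, -5.8]
gripper_width: 0.693
time: 26.43
tool_pos: [0.4173, -0.0282, 0.0549]
tool_rot: [-0.0, 0.726, 0.687, -0.0]
contact_force: [0.2, -0.7, -5.7]
gripper_width: 0.692
```

```bash
python3 -m crank '[[0,0,0.4,0],[0,0,0.2,0],[0,0,0,0]]'; python3 -m crank '[[0,0,0.2,0],[0,0,0,0]]';python3 -m crank '[[0,0,0.2,0],[0,0,0,0]]'
```

```text
time: 26.68
tool_pos: [0.417, -0.0281, 0.0485]
tool_rot: [-0.001, 0.726, 0.687, -0.0]
contact_force: [0.0, 0.2, -5.4]
gripper_width: 0.693
time: 26.85
tool_pos: [0.4174, -0.0282, 0.0469]
tool_rot: [-0.0, 0.726, 0.687, -0.0]
contact_force: [0.4, 0.8, -5.9]
gripper_width: 0.693
time: 27.02
tool_pos: [0.4174, -0.0282, 0.045]
tool_rot: [-0.0, 0.726, 0.687, -0.0]
contact_force: [0.3, 0.2, -5.5]
gripper_width: 0.696
```

```bash
python3 -m crank '[[0,0,0.2,0],[0,0.1,0.2,0],[0,0,0,0]]'; python3 -m crank '[[0,0.35,0.3,0],[0,0.35,0.3,0],[0,0,0,0]]'; python3 -m crank '[[0,0.35,0.3,0],[0,0.35,0.4,0],[0,0,0,0]]'
```

```text
time: 27.27
tool_pos: [0.4195, -0.0284, 0.0429]
tool_rot: [0.0, 0.726, 0.687, 0.0]
contact_force: [-1.9, 1.4, 3.6]
gripper_width: 0.691
time: 27.52
tool_pos: [0.4273, -0.0289, 0.0372]
tool_rot: [0.001, 0.726, 0.687, 0.001]
contact_force: [-1.1, 1.0, 4.5]
gripper_width: 0.693
time: 27.77
tool_pos: [0.435, -0.0293, 0.0302]
tool_rot: [0.001, 0.726, 0.687, 0.001]
contact_force: [1.6, 1.7, 4.4]
gripper_width: 0.692
```

```bash
python3 -m crank '[[0,0.3,0.4,0],[0,0.2,0.4,0],[0,0,0,0]]'; python3 -m crank '[[0,0.1,0.25,0],[0,0,0.2,0],[0,0,0,0]]'; python3 -m crank '[[0,0,0.2,0],[0,0,0,0]]'
```

```text
time: 28.02
tool_pos: [0.4411, -0.0297, 0.0228]
tool_rot: [0.003, 0.727, 0.687, 0.002]
contact_force: [4.1, 1.7, 3.9]
gripper_width: 0.692
time: 28.27
tool_pos: [0.4434, -0.0299, 0.0194]
tool_rot: [0.004, 0.727, 0.687, 0.003]
contact_force: [4.8, 1.9, 6.5]
gripper_width: 0.687
time: 28.43
tool_pos: [0.4442, -0.03, 0.0181]
tool_rot: [0.004, 0.727, 0.687, 0.004]
contact_force: [5.9, 2.5, 7.9]
gripper_width: 0.689
```

```bash
python3 -m crank '[[0,0,0.2,0],[0,0,0,0]]';  python3 -m crank '[[0,0,0.2,0],[0,0,0,0]]'; python3 pitch.py -.002 .011 .048
```

```text
time: 28.6
tool_pos: [0.4451, -0.0301, 0.0166]
tool_rot: [0.005, 0.727, 0.687, 0.005]
contact_force: [8.6, 2.8, 8.6]
gripper_width: 0.69
time: 28.77
tool_pos: [0.4459, -0.0301, 0.015]
tool_rot: [0.006, 0.727, 0.687, 0.005]
contact_force: [9.4, 3.5, 9.0]
gripper_width: 0.689
-5 [[184.0, 116.0], [403.0, 116.0]]
0 [[189.0, 110.0], [398.0, 110.0]]
3 [[192.0, 108.0], [394.0, 108.0]]
6 [[195.0, 107.0], [391.0, 107.0]]
10 [[199.0, 106.0], [387.0, 106.0]]
20 [[207.0, 108.0], [379.0, 108.0]]
30 [[214.0, 116.0], [371.0, 116.0]]
```

```bash
python3 -m crank '[[0,0,0.15,0],[0,0,0,0]]';  python3 -m crank '[[0,0,0.15,0],[0,0,0,0]]'; python3 -m crank '[[0,0,0.15,0],[0,0,0,0]]'
```

```text
time: 28.98
tool_pos: [0.4464, -0.0302, 0.0139]
tool_rot: [0.006, 0.727, 0.687, 0.006]
contact_force: [11.2, 4.1, 9.2]
gripper_width: 0.698
time: 29.15
tool_pos: [0.4468, -0.0303, 0.0128]
tool_rot: [0.007, 0.727, 0.687, 0.006]
contact_force: [9.9, 4.0, 11.3]
gripper_width: 0.693
time: 29.32
tool_pos: [0.4469, -0.0303, 0.0122]
tool_rot: [0.006, 0.727, 0.687, 0.006]
contact_force: [6.0, 3.8, 19.4]
gripper_width: 0.694
```

```bash
python3 -m crank '[[0,0,0.15,0],[0,0,0,0]]'
python3 -m crank '[[0,0,0.15,0],[0,0,0,0]]'
python3 - <<'E'
from h import *
from pitch import lid
s=manip.state(); f=manip.grab_frame("wrist"); cv2.imwrite("pics/w20.png",f["img"][:,:,::-1])
for gx in(-.004,-.002,0,.002,.004): print(gx,lid(f,s,gx,.011,.048,0)[0].round(1).tolist())
print(s["tool_pos"])
E
```

```text
time: 29.48
tool_pos: [0.4469, -0.0303, 0.0122]
tool_rot: [0.006, 0.727, 0.687, 0.005]
contact_force: [-2.1, 5.8, 32.6]
gripper_width: 0.695
time: 29.65
tool_pos: [0.4469, -0.0303, 0.0122]
tool_rot: [0.005, 0.727, 0.687, 0.005]
contact_force: [-8.6, 7.8, 46.0]
gripper_width: 0.693
-0.004 [[189.5, 117.2], [397.1, 117.2]]
-0.002 [[188.9, 110.1], [397.6, 110.1]]
0 [[188.4, 102.8], [398.2, 102.8]]
0.002 [[187.9, 95.5], [398.7, 95.5]]
0.004 [[187.4, 88.1], [399.3, 88.1]]
[ 0.44689391 -0.03030364  0.01218299]
```

View pics/w20.png

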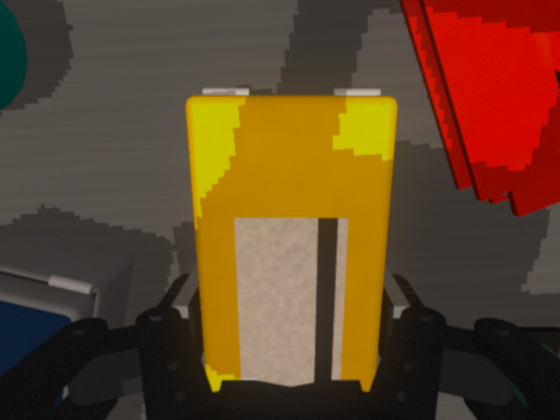

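Flat on the table (46 N, no descent). Lid corners at (187,97) and (396,97) match 0° with gx≈+1.6 mm. I'll lift and move to the column.

```bash
python3 -m crank '[[0,0,-1.2,0],[0,0,-2.5,0],[0,0,-3.7,0],[0,0,-3.7,0],[0,0,-3.7,0],[0,0,-2,0.5],[0,0,-1,1],[0,0,0,1.07],[0,0,0,0],[0,0,0,0]]'
python3 go.py .4952 -.148 .19 71.4
```

```text
time: 30.53
tool_pos: [0.4378, -0.0293, 0.1791]
tool_rot: [-0.001, 0.811, 0.585, -0.001]
contact_force: [-0.4, -0.3, -5.2]
gripper_width: 0.696
t 30.53 pos [ 0.4378 -0.0293  0.1791] ang 71.58 grip 0.696 F [-0.4 -0.3 -5.2]
 need cm [-9.45  9.2  -1.1 ] turn units 0.03 (do turn after shift or shift first)
```

```bash
python3 -m crank '[[-1.2,1.2,-0.6,0.03],[-2.5,2.4,0,0],[-2.5,2.4,0,0],[-2,1.9,0,0],[-1.25,1.3,0,0],[0,0,0,0],[0,0,0,0],[0,0,0,0]]'
python3 go.py .4952 -.148 .13 71.4
python3 -m crank '[[0,0,1,0],[0,0,2,0],[0,0,1.4,0],[0,0,0.6,0],[0,0,0,0],[0,0,0,0],[0,0,0,0],[0,0,0,0]]'
python3 go.py .4952 -.148 .1222 71.4
```

```text
time: 31.2
tool_pos: [0.4944, -0.1478, 0.1848]
tool_rot: [-0.001, 0.813, 0.583, -0.001]
contact_force: [0.0, 0.4, -4.9]
gripper_width: 0.696
t 31.20 pos [ 0.4944 -0.1478  0.1848] ang 71.31 grip 0.696 F [ 0.   0.4 -4.9]
 need cm [-0.    0.1   5.48] turn units -0.02 (do turn after shift or shift first)
time: 31.87
tool_pos: [0.4962, -0.1487, 0.1377]
tool_rot: [0.001, 0.813, 0.582, 0.001]
contact_force: [-0.2, -0.5, -4.7]
gripper_width: 0.698
t 31.87 pos [ 0.4962 -0.1487  0.1377] ang 71.25 grip 0.698 F [-0.2 -0.5 -4.7]
 need cm [ 0.03 -0.12  1.55] turn units -0.02 (do turn after shift or shift first)
```

```bash
python3 -m crank '[[0,-0.1,0.6,0],[0,0,0.4,0],[0,0,0,0],[0,0,0,0]]'
python3 go.py .4952 -.148 .1222 71.4
python3 - <<'E'
from h import *
f=manip.grab_frame("scene"); im=f["img"][:,:,::-1]; cv2.imwrite("pics/s21.png",cv2.resize(im[140:250,195:285],None,fx=5.4,fy=5.4,interpolation=cv2.INTER_CUBIC))
E
```

```text
time: 32.2
tool_pos: [0.494, -0.148, 0.1257]
tool_rot: [-0.001, 0.813, 0.582, -0.0]
contact_force: [-0.1, 0.3, -6.2]
gripper_width: 0.697
t 32.20 pos [ 0.494  -0.148   0.1257] ang 71.23 grip 0.697 F [-0.1  0.3 -6.2]
 need cm [0.04 0.12 0.35] turn units -0.03 (do turn after shift or shift first)
```

View pics/s21.png

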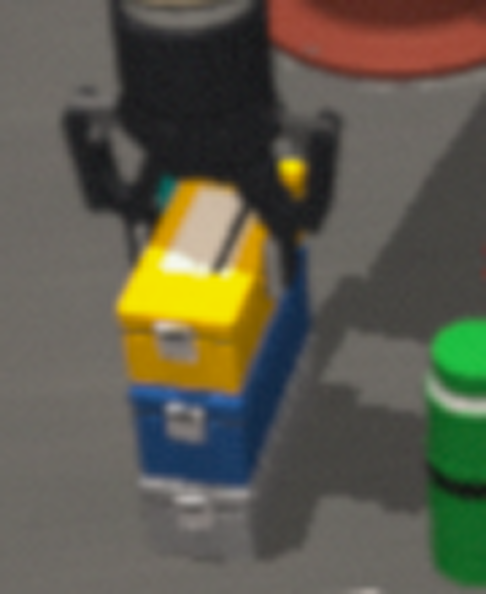

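Yellow hovers flush over blue. Lowering.

```bash
python3 -m crank '[[0,0.08,0.2,0],[0,0,0,0],[0,0,0,0]]'; python3 -m crank '[[0,0,0.15,0],[0,0,0,0]]';  python3 -m crank '[[0,0,0.1,0],[0,0,0,0]]'
```

```text
time: 32.5
tool_pos: [0.4952, -0.1484, 0.1242]
tool_rot: [-0.0, 0.813, 0.582, -0.0]
contact_force: [0.2, 0.6, -4.9]
gripper_width: 0.696
time: 32.67
tool_pos: [0.4954, -0.1485, 0.1229]
tool_rot: [0.0, 0.813, 0.582, 0.0]
contact_force: [-0.3, -0.7, -4.2]
gripper_width: 0.697
time: 32.83
tool_pos: [0.4953, -0.1485, 0.1227]
tool_rot: [0.0, 0.813, 0.582, 0.0]
contact_force: [-2.7, 1.5, -1.0]
gripper_width: 0.692
```

```bash
python3 -m crank '[[0,0,0.15,0],[0,0,0,0]]'; python3 -m crank '[[0,0,0,0],[0,0,0,0],[0,0,0,0],[0,0,0,0]]' 1
python3 -m crank '[[0,0,-2,0],[0,0,-3.5,0],[0,0,-3.5,0],[0,0,-3,0],[0,0,-1.5,0],[0,0,0,0],[0,0,0,0]]'
python3 - <<'E'
from h import *
import pickle
for n in ("scene","wrist"):
    f=manip.grab_frame(n); pickle.dump(f,open(f"{n}22.pkl","wb")); im=f["img"][:,:,::-1]; cv2.imwrite(f"pics/{n}22.png",im)
    if n=="scene": cv2.imwrite("pics/s22.png",cv2.resize(im[145:250,200:285],None,fx=5.7,fy=5.7,interpolation=cv2.INTER_CUBIC))
E
```

```text
time: 33.0
tool_pos: [0.4956, -0.1486, 0.1225]
tool_rot: [0.0, 0.813, 0.582, 0.0]
contact_force: [-6.9, 2.9, 6.2]
gripper_width: 0.692
time: 33.33
tool_pos: [0.4955, -0.1485, 0.1207]
tool_rot: [0.0, 0.813, 0.582, 0.0]
contact_force: [-0.5, 0.1, 0.1]
gripper_width: 1.0
time: 33.92
tool_pos: [0.4956, -0.1486, 0.2561]
tool_rot: [0.001, 0.813, 0.582, 0.001]
contact_force: [-0.1, 0.8, -1.0]
gripper_width: 1.002
```

View pics/s22.png

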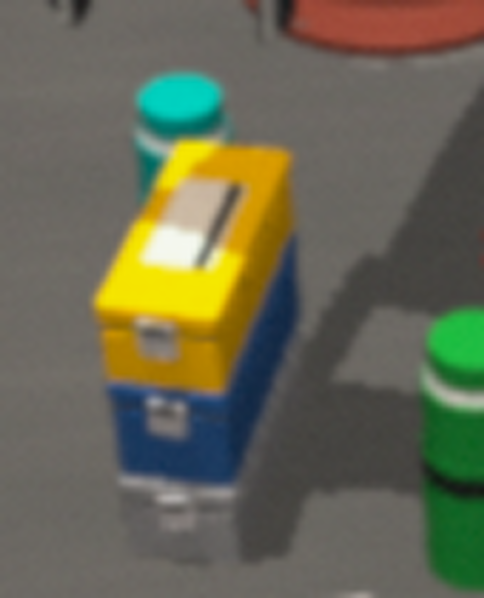

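View pics/wrist22.png

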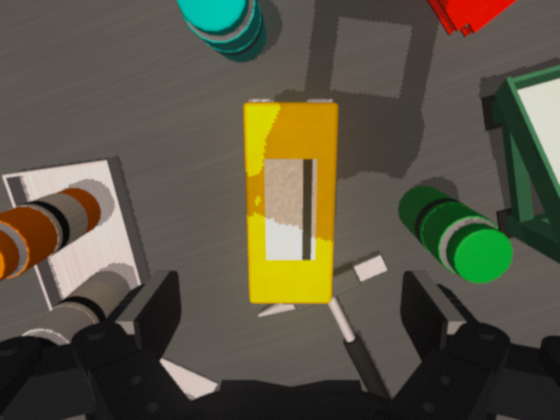

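```bash
python3 - <<'E'
from mfit import *
np.set_printoptions(precision=4,suppress=True)
g=pickle.load(open("scene22.pkl","rb")); w=pickle.load(open("wrist22.pkl","rb"))
y=[crop(c,5.7,(200,145)) for c in [(220,325),(95,303),(178,142),(293,150)]]
print(boxfit([(g,y)],.158,[.49,-.147,-.33])); print(boxfit([(w,[(333,303),(250,303),(245,103),(338,103)])],.158,[.49,-.147,-.33]))
E
python3 go.py .54 .2465 .25 86.8
```

```text
(array([ 0.4949, -0.1471, -0.3235]), array([ 0.0065, -0.7021, -0.1591,  0.7489,  0.0221, -0.3185,  0.1435,
        0.2541]))
(array([ 0.4934, -0.1478, -0.3268]), array([ 0.1869,  1.6482, -0.2138,  1.6977, -2.0957, -1.1177,  2.1184,
       -1.1914]))
t 34.02 pos [ 0.4944 -0.1481  0.2532] ang 71.23 grip 1.003 F [ 1.1  0.2 -0.7]
 need cm [38.83 -8.38  0.36] turn units -2.59 (do turn after shift or shift first)
```

Yellow fits: scene (0.4949,-0.1471), wrist (0.4934,-0.1478), both within 1.5 mm of blue. Now red.

```bash
python3 -m crank '[[0,0,0,-0.7],[1,0,0,-1],[2.5,0.1,0,-0.89],[3.8,0,0,0],[3.8,0,0,0],[3.8,0,0,0],[3.8,0,0,0],[3.8,0,0,0],[3.8,0,0,0],[3.8,0.2,0,0]]'
python3 go.py .54 .2465 .245 86.8
```

```text
time: 34.85
tool_pos: [0.5179, 0.1531, 0.2527]
tool_rot: [-0.001, 0.727, 0.687, -0.002]
contact_force: [0.7, -0.5, 0.0]
gripper_width: 1.0
t 34.85 pos [0.5179 0.1531 0.2527] ang 86.78 grip 1.000 F [ 0.7 -0.5  0. ]
 need cm [9.45 1.69 0.75] turn units -0.00 (do turn after shift or shift first)
```

```bash
python3 -m crank '[[3,0.6,0,0],[2.5,0.5,0,0],[1.5,0.3,0.5,0],[0,0,0,0],[0,0,0,0]]'
python3 go.py .54 .2475 .0867 86.8
python3 - <<'E'
from h import *
import pickle
from fit import pt,p
f=manip.grab_frame("wrist")
P=[pt(p,-.025+p[3]+a,p[5]+b,.04) for a,b in [(.07,.03),(.07,-.03),(-.07,-.03),(-.07,.03)]]
print(proj(f,P).round(0).tolist())
cv2.imwrite("pics/wr.png",f["img"][:,:,::-1])
E
```

```text
time: 35.27
tool_pos: [0.5363, 0.2202, 0.2477]
tool_rot: [-0.001, 0.726, 0.687, -0.002]
contact_force: [-0.3, -0.3, -0.0]
gripper_width: 0.999
t 35.27 pos [0.5363 0.2202 0.2477] ang 86.83 grip 0.999 F [-0.3 -0.3 -0. ]
 need cm [ 2.78  0.28 16.1 ] turn units 0.00 (do turn after shift or shift first)
[[375.0, 290.0], [292.0, 290.0], [292.0, 114.0], [366.0, 114.0]]
```

View pics/wr.png

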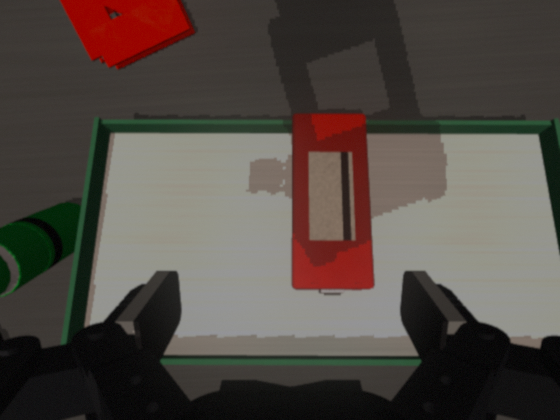

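Red lid corners seen at (373,287), (293,288), (292,114) and (367,114) match the prediction to 1–2 px. Descending at y=0.249.

```bash
python3 -m crank '[[1.9,0.1,1,0],[1,0,3,0],[0,0,3.7,0],[0,0,3.5,0],[0,0,2.5,0],[0,0,1.5,0],[0,0,0.5,0],[0,0,0,0],[0,0,0,0],[0,0,0,0]]'
python3 go.py .54 .249 .0867 86.8
```

```text
time: 36.15
tool_pos: [0.5413, 0.2492, 0.0955]
tool_rot: [0.001, 0.727, 0.687, 0.002]
contact_force: [0.2, 0.4, 0.4]
gripper_width: 1.002
t 36.15 pos [0.5413 0.2492 0.0955] ang 86.73 grip 1.002 F [0.2 0.4 0.4]
 need cm [-0.03 -0.13  0.88] turn units -0.01 (do turn after shift or shift first)
```

```bash
python3 -m crank '[[0,-0.2,0.5,0],[0,0,0.2,0],[0,0,0,0],[0,0,0,0]]'
python3 go.py .54 .249 .0867 86.8
python3 -m crank '[[0,0,0,0],[0,0,0,0],[0,0,0,0],[0,0,0,0],[0,0,0,0]]' 0
python3 -m crank '[[0,0,-0.5,0],[0,0,-1.5,0],[0,0,-2.5,0],[0,0,-2.5,0],[0,0,-2.5,0],[0,0,-1.5,0],[0,0,0,0],[0,0,0,0]]'
python3 go.py .415 -.028 .21 86.8
```

```text
time: 36.48
tool_pos: [0.5378, 0.2495, 0.0864]
tool_rot: [0.0, 0.727, 0.687, 0.0]
contact_force: [-0.5, -0.2, 0.5]
gripper_width: 1.001
t 36.48 pos [0.5378 0.2495 0.0864] ang 86.78 grip 1.001 F [-0.5 -0.2  0.5]
 need cm [-0.04  0.22 -0.03] turn units -0.00 (do turn after shift or shift first)
time: 36.9
tool_pos: [0.5384, 0.2498, 0.0871]
tool_rot: [0.0, 0.727, 0.687, 0.001]
contact_force: [-0.7, 0.4, 3.9]
gripper_width: 0.696
time: 37.57
tool_pos: [0.5378, 0.2493, 0.1961]
tool_rot: [0.0, 0.727, 0.687, 0.0]
contact_force: [-0.9, 0.1, -3.2]
gripper_width: 0.688
t 37.57 pos [0.5378 0.2493 0.1961] ang 86.77 grip 0.688 F [-0.9  0.1 -3.2]
 need cm [-28.38 -10.7   -1.39] turn units -0.01 (do turn after shift or shift first)
```

```bash
python3 -m crank '[[-1.5,-0.6,-1,0],[-3.5,-1.3,0,0],[-3.5,-1.3,0,0],[-3.5,-1.3,0,0],[-3.5,-1.3,0,0],[-3.5,-1.3,0,0],[-3.5,-1.3,0,0],[-3.4,-1.3,0,0],[-1.6,-0.6,0,0],[-0.4,-0.1,0,0]]'
python3 -m crank '[[0,0,1.5,0],[0,0,3.5,0],[0,0,3.7,0],[0,0,3,0],[0,0,2,0],[0,0,1,0],[0,0,0,0],[0,0,0,0],[0,0,0,0]]'
python3 go.py .415 -.028 .043 86.8
```

```text
time: 38.4
tool_pos: [0.4159, -0.0252, 0.2033]
tool_rot: [-0.002, 0.728, 0.685, -0.002]
contact_force: [0.1, -0.1, -3.7]
gripper_width: 0.685
time: 39.15
tool_pos: [0.4197, -0.0233, 0.0608]
tool_rot: [0.001, 0.727, 0.687, 0.001]
contact_force: [0.3, 0.6, -3.3]
gripper_width: 0.69
t 39.15 pos [ 0.4197 -0.0233  0.0608] ang 86.80 grip 0.690 F [ 0.3  0.6 -3.3]
 need cm [-0.49 -0.44  1.77] turn units -0.00 (do turn after shift or shift first)
```

```bash
python3 -m crank '[[-0.5,0,0.5,0],[0,0,0.5,0],[0,0,0.3,0],[0,0,0,0],[0,0,0,0]]'
python3 -m crank '[[0,0,0.2,0],[0,0,0.2,0],[0,0,0,0]]'
python3 -m crank '[[0,0,0.2,0],[0,0,0,0]]'
```

```text
time: 39.57
tool_pos: [0.4179, -0.0282, 0.0461]
tool_rot: [-0.0, 0.727, 0.687, -0.0]
contact_force: [-0.6, -0.6, -2.9]
gripper_width: 0.691
time: 39.82
tool_pos: [0.4178, -0.0281, 0.0419]
tool_rot: [-0.0, 0.727, 0.687, -0.0]
contact_force: [0.0, 0.3, -2.1]
gripper_width: 0.69
time: 39.98
tool_pos: [0.4184, -0.0283, 0.0412]
tool_rot: [-0.0, 0.727, 0.687, -0.0]
contact_force: [-2.3, 0.9, 3.6]
gripper_width: 0.693
```

Contact at 0.0415. Same arc as before.

```bash
python3 -m crank '[[0,0.35,0.25,0],[0,0.35,0.3,0],[0,0,0,0]]'; python3 -m crank '[[0,0.35,0.3,0],[0,0.35,0.4,0],[0,0,0,0]]'; python3 -m crank '[[0,0.3,0.4,0],[0,0.2,0.4,0],[0,0,0,0]]'; python3 -m crank '[[0,0.1,0.25,0],[0,0.05,0.2,0],[0,0,0,0]]'
```

```text
time: 40.23
tool_pos: [0.4255, -0.0287, 0.0357]
tool_rot: [-0.0, 0.727, 0.687, -0.0]
contact_force: [-2.9, 0.9, 5.4]
gripper_width: 0.692
time: 40.48
tool_pos: [0.4328, -0.0291, 0.0288]
tool_rot: [-0.0, 0.727, 0.687, -0.0]
contact_force: [-1.5, 0.8, 5.2]
gripper_width: 0.688
time: 40.73
tool_pos: [0.4388, -0.0295, 0.0213]
tool_rot: [0.001, 0.727, 0.687, 0.001]
contact_force: [0.2, 1.1, 5.6]
gripper_width: 0.692
time: 40.98
tool_pos: [0.4411, -0.0296, 0.0177]
tool_rot: [0.001, 0.727, 0.687, 0.002]
contact_force: [-0.0, 1.0, 8.7]
gripper_width: 0.691
```

```bash
python3 -m crank '[[0,0,0.2,0],[0,0,0.2,0],[0,0,0,0]]'; python3 -m crank '[[0,0,0.2,0],[0,0,0,0]]';python3 -m crank '[[0,0,0.2,0],[0,0,0,0]]'
```

```text
time: 41.23
tool_pos: [0.4429, -0.0298, 0.0148]
tool_rot: [0.003, 0.727, 0.687, 0.003]
contact_force: [2.8, 1.7, 8.2]
gripper_width: 0.69
time: 41.4
tool_pos: [0.4437, -0.0299, 0.0132]
tool_rot: [0.004, 0.727, 0.686, 0.004]
contact_force: [4.8, 2.7, 7.7]
gripper_width: 0.692
time: 41.57
tool_pos: [0.4444, -0.0299, 0.0118]
tool_rot: [0.004, 0.727, 0.687, 0.004]
contact_force: [4.3, 3.1, 11.3]
gripper_width: 0.689
```

```bash
python3 -m crank '[[0,0,0.2,0],[0,0,0,0]]'; python3 -m crank '[[0,0,0.15,0],[0,0,0,0]]';python3 -m crank '[[0,0,0.15,0],[0,0,0,0]]'
```

```text
time: 41.73
tool_pos: [0.4451, -0.03, 0.0102]
tool_rot: [0.005, 0.727, 0.687, 0.005]
contact_force: [7.2, 3.1, 10.6]
gripper_width: 0.688
time: 41.9
tool_pos: [0.4456, -0.03, 0.009]
tool_rot: [0.005, 0.727, 0.687, 0.005]
contact_force: [6.8, 3.6, 11.2]
gripper_width: 0.692
time: 42.07
tool_pos: [0.4458, -0.03, 0.0085]
tool_rot: [0.005, 0.727, 0.687, 0.005]
contact_force: [0.7, 5.6, 20.2]
gripper_width: 0.695
```

```bash
python3 -m crank '[[0,0,0.15,0],[0,0,0,0]]'
python3 -m crank '[[0,0,0.15,0],[0,0,0,0]]'
python3 - <<'E'
from h import *
from pitch import lid
s=manip.state(); f=manip.grab_frame("wrist"); cv2.imwrite("pics/w30.png",f["img"][:,:,::-1])
for gx in(-.004,-.002,0,.002,.004): print(gx,lid(f,s,gx,.0115,.04,0)[0].round(1).tolist())
E
```

```text
time: 42.23
tool_pos: [0.4458, -0.03, 0.0085]
tool_rot: [0.004, 0.727, 0.687, 0.004]
contact_force: [-6.0, 6.8, 34.3]
gripper_width: 0.693
time: 42.4
tool_pos: [0.4458, -0.03, 0.0085]
tool_rot: [0.004, 0.727, 0.687, 0.004]
contact_force: [-13.2, 9.3, 47.4]
gripper_width: 0.691
-0.004 [[193.3, 116.9], [392.9, 117.0]]
-0.002 [[192.8, 110.0], [393.4, 110.1]]
0 [[192.3, 103.1], [393.9, 103.1]]
0.002 [[191.8, 96.0], [394.4, 96.1]]
0.004 [[191.3, 88.9], [394.9, 89.0]]
```

View pics/w30.png

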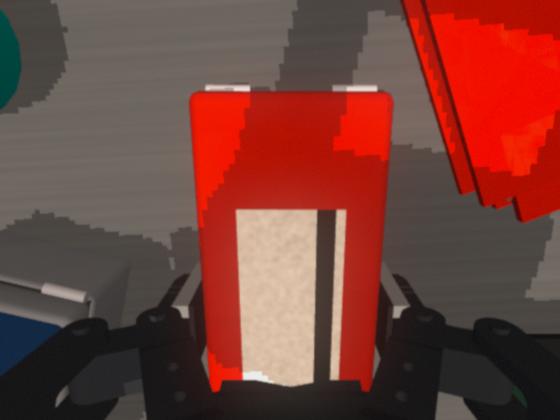

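Red is flat (47 N, no descent), with lid corners (191,93) and (392,93) giving gx≈+2.8 mm. To the column: TCP target (0.4966,-0.1487), contact expected at z≈0.1665.

```bash
python3 -m crank '[[0,0,-1.2,0],[0,0,-2.5,0],[0,0,-3.8,0],[0,0,-3.8,0],[0,0,-3.8,0],[0,0,-3.8,0],[0,0,-2,0.6],[0,0,-1,1],[0,0,0,0.97],[0,0,0,0]]'
python3 -m crank '[[0,0,0,0]]'
python3 go.py .4966 -.1487 .23 71.35
```

```text
time: 43.28
tool_pos: [0.4391, -0.0295, 0.2193]
tool_rot: [0.001, 0.813, 0.583, 0.001]
contact_force: [-1.1, 0.1, -3.9]
gripper_width: 0.692
time: 43.37
tool_pos: [0.4383, -0.0293, 0.2177]
tool_rot: [-0.0, 0.812, 0.584, -0.0]
contact_force: [0.1, -0.2, -4.3]
gripper_width: 0.688
t 43.37 pos [ 0.4383 -0.0293  0.2177] ang 71.51 grip 0.688 F [ 0.1 -0.2 -4.3]
 need cm [-9.47  9.31 -1.24] turn units 0.03 (do turn after shift or shift first)
```

```bash
python3 -m crank '[[-1.2,1.2,-0.6,0.03],[-2.5,2.4,0,0],[-2.5,2.4,0,0],[-2,2,0,0],[-1.27,1.3,0,0],[0,0,0,0],[0,0,0,0],[0,0,0,0]]'
python3 -m crank '[[0,0,1,0],[0,0,1.8,0],[0,0,1.2,0],[0,0,0.3,0],[0,0,0,0],[0,0,0,0],[0,0,0,0],[0,0,0,0]]'
python3 go.py .4966 -.1487 .1665 71.35
```

```text
time: 44.03
tool_pos: [0.4955, -0.1485, 0.2231]
tool_rot: [-0.001, 0.813, 0.582, -0.0]
contact_force: [-0.2, 0.2, -3.2]
gripper_width: 0.692
time: 44.7
tool_pos: [0.4967, -0.1493, 0.1825]
tool_rot: [0.001, 0.813, 0.582, 0.001]
contact_force: [-0.2, 0.5, -2.8]
gripper_width: 0.694
t 44.70 pos [ 0.4967 -0.1493  0.1825] ang 71.18 grip 0.694 F [-0.2  0.5 -2.8]
 need cm [ 0.05 -0.03  1.6 ] turn units -0.03 (do turn after shift or shift first)
```

```bash
python3 -m crank '[[0,0,0.6,0],[0,0,0.4,0],[0,0,0,0],[0,0,0,0],[0,0,0,0]]'
python3 go.py .4966 -.1487 .1665 71.35
python3 - <<'E'
from h import *
f=manip.grab_frame("scene"); im=f["img"][:,:,::-1]; cv2.imwrite("pics/s31.png",cv2.resize(im[120:250,195:285],None,fx=4.6,fy=4.6,interpolation=cv2.INTER_CUBIC))
E
```

```text
time: 45.12
tool_pos: [0.496, -0.149, 0.1712]
tool_rot: [-0.0, 0.813, 0.582, -0.0]
contact_force: [0.1, 0.2, -2.8]
gripper_width: 0.693
t 45.12 pos [ 0.496  -0.149   0.1712] ang 71.17 grip 0.693 F [ 0.1  0.2 -2.8]
 need cm [0.05 0.05 0.47] turn units -0.03 (do turn after shift or shift first)
```

View pics/s31.png

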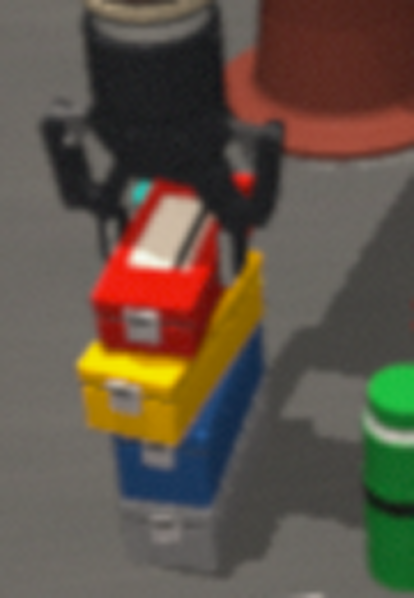

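Yellow no longer sits flush: its front end now protrudes, although it fitted within 1.5 mm after I released it. I'll measure it now from the visible yellow corners.

```bash
python3 - <<'E'
from mfit import *
np.set_printoptions(precision=4,suppress=True)
g=pickle.load(open("scene22.pkl","rb"))
C=lambda l:[None if c is None else crop(c,4.6,(195,120)) for c in l]
print(boxfit([(g,C([(180,385),(78,363),None,(262,255)]))],.158,[.49,-.147,-.33]))
print("blue bottom?",proj(g,[[.4934,-.147,.05]]))
E
python3 -c "
import cv2
a=cv2.imread('pics/w30.png')[230:420,0:180]; cv2.imwrite('pics/w30c.png',cv2.resize(a,None,fx=3,fy=3))"
```

```text
(array([ 0.5032, -0.152 , -0.4369]), array([-0.6288,  0.0789,  0.2877,  0.8607,  0.3752, -1.0993]))
blue bottom? [[237.3183 214.2836]]
```

View pics/w30c.png

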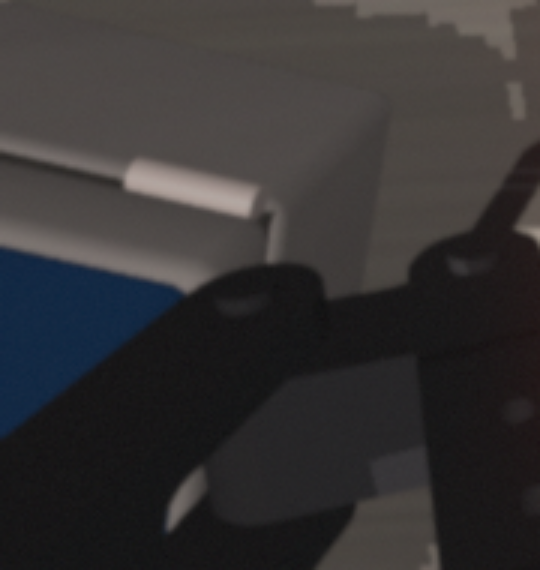

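Yellow has shifted about 10 mm and 6°. I'll put red back at the free table spot, re-seat yellow, then stack red. About 26 s remain.

```bash
python3 -m crank '[[0,0,-1.5,-0.6],[0,0,-1,-1],[2,-0.9,0,-1],[3.5,-1.7,0,0],[3.5,-1.7,1,0],[2,-1,2.5,0],[0.9,-0.3,3.7,0],[0,0,3.7,0],[0,0,3.5,0],[0,0,0.7,0]]'
python3 go.py .446 -.028 .0085 86.8
python3 - <<'E'
from h import *
import pickle
f=manip.grab_frame("scene"); pickle.dump(f,open("s33.pkl","wb")); im=f["img"][:,:,::-1]; cv2.imwrite("pics/s33.png",cv2.resize(im[135:250,195:285],None,fx=5.2,fy=5.2,interpolation=cv2.INTER_CUBIC))
E
```

```text
time: 46.0
tool_pos: [0.4441, -0.025, 0.0394]
tool_rot: [-0.005, 0.726, 0.687, -0.003]
contact_force: [-2.2, 0.7, -4.3]
gripper_width: 0.694
t 46.00 pos [ 0.4441 -0.025   0.0394] ang 86.81 grip 0.694 F [-2.2  0.7 -4.3]
 need cm [-0.3   0.24  3.09] turn units 0.00 (do turn after shift or shift first)
```

View pics/s33.png

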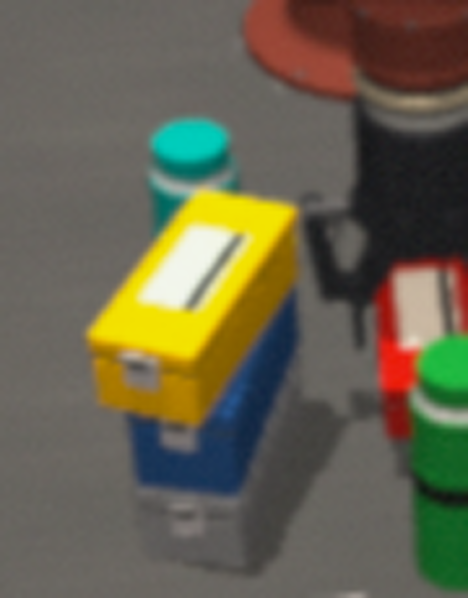

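```bash
python3 -m crank '[[-0.2,0,1,0],[0,0,0.8,0],[0,0,0,0],[0,0,0,0]]'
python3 - <<'E'
from mfit import *
np.set_printoptions(precision=4,suppress=True)
g=pickle.load(open("s33.pkl","rb"))
y=[crop(c,5.2,(195,135)) for c in [(195,362),(87,335),(195,188),(300,207)]]
print(boxfit([(g,y)],.158,[.49,-.147,-.33]))
q=[.495,-.1475,-.325]; cy,sy=np.cos(q[2]),np.sin(q[2])
for z in(.11,.05,0): print(z,((proj(g,[[q[0]+cy*a-sy*b,q[1]+sy*a+cy*b,z] for a,b in [(.07,.03),(.07,-.03),(-.07,-.03),(-.07,.03)]])-[195,135]+.5)*5.2-.5).round(0).tolist())
E
python3 go.py .446 -.028 .0085 86.8
```

```text
time: 46.38
tool_pos: [0.4498, -0.0287, 0.0283]
tool_rot: [0.001, 0.727, 0.687, 0.0]
contact_force: [-0.6, 1.0, -4.0]
gripper_width: 0.686
(array([ 0.5044, -0.153 , -0.4567]), array([ 0.0978, -0.4854, -0.2051,  0.4325,  0.3723,  0.0902, -0.2533,
       -0.0107]))
0.11 [[233.0, 419.0], [121.0, 406.0], [195.0, 251.0], [298.0, 261.0]]
0.05 [[241.0, 506.0], [132.0, 492.0], [204.0, 335.0], [304.0, 346.0]]
0 [[247.0, 574.0], [141.0, 561.0], [210.0, 401.0], [308.0, 412.0]]
t 46.38 pos [ 0.4498 -0.0287  0.0283] ang 86.75 grip 0.686 F [-0.6  1.  -4. ]
 need cm [ 0.05 -0.38  1.98] turn units -0.01 (do turn after shift or shift first)
```

```bash
python3 -m crank '[[0,-0.2,1,0],[0,0,0.6,0],[0,0,0.2,0],[0,0,0,0],[0,0,0,0]]'
python3 -m crank '[[0,0,0.2,0],[0,0,0,0]]'
```

```text
time: 46.8
tool_pos: [0.4469, -0.0284, 0.0092]
tool_rot: [0.0, 0.727, 0.687, -0.0]
contact_force: [0.1, 0.1, -2.8]
gripper_width: 0.693
time: 46.97
tool_pos: [0.4471, -0.0284, 0.0086]
tool_rot: [-0.0, 0.727, 0.687, -0.0]
contact_force: [-8.3, 1.2, 9.9]
gripper_width: 0.692
```

```bash
python3 -m crank '[[0,0,0,0],[0,0,0,0],[0,0,0,0],[0,0,-1.5,0],[0,0,-3.5,0],[0,0,-3.8,0],[0,0,-3.8,0],[0,0,-3.8,0.9],[0,0,-2.8,1],[0,0,0,1]]' 1
python3 -m crank '[[0,0,0,0.93],[-1.8,2.2,0,0],[-2.8,3,0,0],[-2.5,3,0,0],[-1.3,1.7,0,0],[-0.3,0.5,0,0],[0,0,0,0],[0,0,0,0]]'
python3 go.py .505 -.1546 .1222 63.8
python3 - <<'E'
from mfit import *
np.set_printoptions(precision=4,suppress=True)
f=manip.grab_frame("wrist"); pickle.dump(f,open("w34.pkl","wb")); cv2.imwrite("pics/w34.png",f["img"][:,:,::-1])
q=[.5035,-.1539,-.457]; cy,sy=np.cos(q[2]),np.sin(q[2])
print(proj(f,[[q[0]+cy*a-sy*b,q[1]+sy*a+cy*b,.158] for a,b in [(.07,.03),(.07,-.03),(-.07,-.03),(-.07,.03)]]).round(0).tolist())
E
```

```text
time: 47.8
tool_pos: [0.4512, -0.0296, 0.2081]
tool_rot: [0.006, 0.824, 0.567, 0.005]
contact_force: [1.0, -0.5, 0.7]
gripper_width: 1.002
time: 48.47
tool_pos: [0.5017, -0.152, 0.1992]
tool_rot: [-0.0, 0.849, 0.528, -0.0]
contact_force: [0.4, 0.2, 0.5]
gripper_width: 1.002
t 48.47 pos [ 0.5017 -0.152   0.1992] ang 63.79 grip 1.002 F [0.4 0.2 0.5]
 need cm [-0.09  0.42  7.7 ] turn units -0.00 (do turn after shift or shift first)
[[342.0, 359.0], [238.0, 359.0], [227.0, 109.0], [353.0, 109.0]]
```

View pics/w34.png

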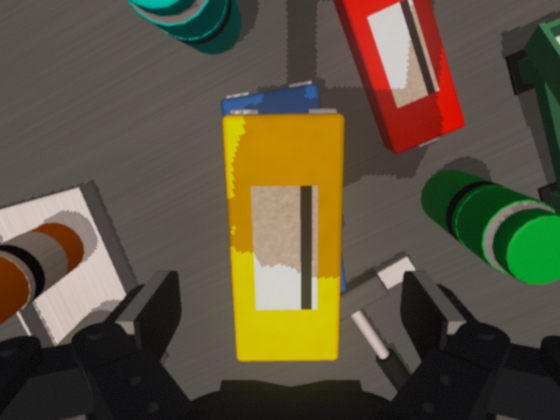

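Yellow lid seen at (338,360), (236,360), (224,115) and (344,115), as estimated. I'll descend, grip, then correct.

```bash
python3 -m crank '[[-0.3,0.4,1.5,0],[0,0,3,0],[0,0,2.2,0],[0,0,0.8,0],[0,0,0,0],[0,0,0,0]]'
python3 go.py .505 -.1565 .1222 63.8
```

```text
time: 49.02
tool_pos: [0.5041, -0.156, 0.1248]
tool_rot: [0.0, 0.849, 0.529, 0.0]
contact_force: [0.3, -0.2, -0.3]
gripper_width: 1.006
t 49.02 pos [ 0.5041 -0.156   0.1248] ang 63.86 grip 1.006 F [ 0.3 -0.2 -0.3]
 need cm [-0.01  0.1   0.26] turn units 0.01 (do turn after shift or shift first)
```

```bash
python3 -m crank '[[0,0,0,0],[0,0,0,0],[0,0,0,0],[0,0,0,0],[0,0,-0.4,0],[0,0,-0.9,-0.25],[0,0,-0.3,-1],[0,0,0,0],[0,0,0,0]]' 0
python3 go.py .4956 -.1485 .1225 71.3
python3 - <<'E'
from h import *
from pitch import lid
s=manip.state(); f=manip.grab_frame("wrist"); cv2.imwrite("pics/w35.png",f["img"][:,:,::-1])
for gx in(-.004,-.002,0,.002,.004): print(gx,lid(f,s,gx,.011,.048,0)[0].round(1).tolist(),lid(f,s,gx,.014,.048,0)[0].round(1).tolist())
E
```

```text
time: 49.77
tool_pos: [0.5031, -0.1564, 0.139]
tool_rot: [-0.001, 0.813, 0.582, -0.001]
contact_force: [-0.0, 0.3, -6.1]
gripper_width: 0.69
t 49.77 pos [ 0.5031 -0.1564  0.139 ] ang 71.15 grip 0.690 F [-0.   0.3 -6.1]
 need cm [ 0.5  -0.96  1.65] turn units -0.03 (do turn after shift or shift first)
-0.004 [[189.3, 116.4], [397.0, 116.4]] [[191.9, 116.1], [394.2, 116.1]]
-0.002 [[188.8, 109.2], [397.6, 109.2]] [[191.4, 109.1], [394.8, 109.2]]
0 [[188.2, 102.0], [398.1, 102.0]] [[190.9, 102.1], [395.3, 102.1]]
0.002 [[187.7, 94.7], [398.7, 94.7]] [[190.4, 94.9], [395.8, 95.0]]
0.004 [[187.2, 87.2], [399.2, 87.2]] [[189.9, 87.7], [396.3, 87.7]]
```

View pics/w35.png

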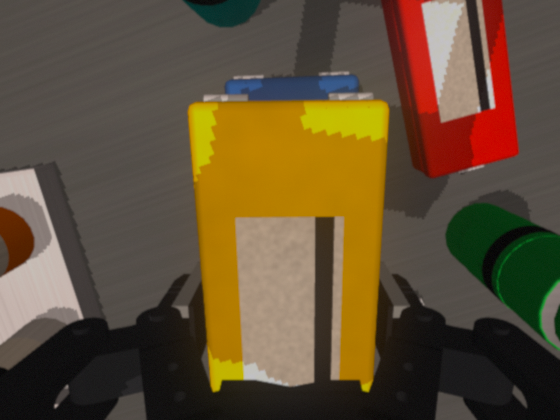

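```bash
python3 -m crank '[[0.5,-1.1,0,0],[0,0,0.6,0],[0,0,0.3,0],[0,0,0,0],[0,0,0,0]]'
python3 go.py .494 -.148 .1240 71.3
```

```text
time: 50.23
tool_pos: [0.4949, -0.1484, 0.1304]
tool_rot: [-0.001, 0.813, 0.583, -0.0]
contact_force: [0.2, 0.3, -5.1]
gripper_width: 0.694
t 50.23 pos [ 0.4949 -0.1484  0.1304] ang 71.26 grip 0.694 F [ 0.2  0.3 -5.1]
 need cm [ 0.01 -0.1   0.64] turn units -0.01 (do turn after shift or shift first)
```

```bash
python3 -m crank '[[0,-0.1,0.3,0],[0,0,0.2,0],[0,0,0,0]]'; python3 -m crank '[[0,0,0.15,0],[0,0,0,0]]'
```

```text
time: 50.48
tool_pos: [0.4946, -0.1484, 0.1268]
tool_rot: [0.0, 0.813, 0.583, 0.0]
contact_force: [-1.3, -0.2, -3.8]
gripper_width: 0.69
time: 50.65
tool_pos: [0.4946, -0.1484, 0.1268]
tool_rot: [0.0, 0.813, 0.583, -0.0]
contact_force: [-5.8, 2.0, 4.9]
gripper_width: 0.688
```

```bash
python3 -m crank '[[0,0,0.15,0],[0,0,0,0]]'; python3 -m crank '[[0,0,0,0],[0,0,0,0],[0,0,0,0],[0,0,-1.5,0],[0,0,-3,0],[0,0,-3,0],[0,0,-1.5,-1],[0,0,-0.5,-1],[0,0,0,-0.6]]' 1
python3 go.py .447 -.0284 .22 86.8
python3 - <<'E'
from h import *
import pickle
f=manip.grab_frame("scene"); pickle.dump(f,open("s36.pkl","wb")); im=f["img"][:,:,::-1]; cv2.imwrite("pics/s36.png",cv2.resize(im[135:250,195:285],None,fx=5.2,fy=5.2,interpolation=cv2.INTER_CUBIC))
E
```

```text
time: 50.82
tool_pos: [0.4947, -0.1484, 0.1268]
tool_rot: [0.0, 0.813, 0.583, -0.0]
contact_force: [-10.0, 3.7, 12.0]
gripper_width: 0.695
time: 51.57
tool_pos: [0.4959, -0.1488, 0.2214]
tool_rot: [0.003, 0.724, 0.689, 0.001]
contact_force: [0.2, 0.3, 0.0]
gripper_width: 1.0
t 51.57 pos [ 0.4959 -0.1488  0.2214] ang 87.15 grip 1.000 F [0.2 0.3 0. ]
 need cm [11.78 -5.48  0.09] turn units 0.06 (do turn after shift or shift first)
```

View pics/s36.png

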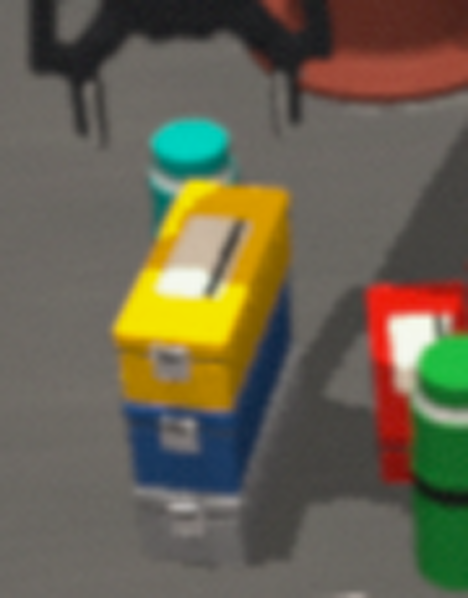

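Yellow is flush again. Back to red.

```bash
python3 -m crank '[[2,-0.9,0,0],[3.5,-1.6,0,0],[3.4,-1.6,0.5,0],[2,-1,2,0],[0.9,-0.4,2.5,0],[0,0,0.5,0],[0,0,0,0],[0,0,0,0]]'
python3 go.py .447 -.0284 .0095 86.8
python3 - <<'E'
from mfit import *
np.set_printoptions(precision=4,suppress=True)
f=manip.grab_frame("wrist"); pickle.dump(f,open("w37.pkl","wb")); cv2.imwrite("pics/w37.png",f["img"][:,:,::-1])
q=[.4442,-.0282,-.056]; cy,sy=np.cos(q[2]),np.sin(q[2])
print(proj(f,[[q[0]+cy*a-sy*b,q[1]+sy*a+cy*b,.04] for a,b in [(.07,.03),(.07,-.03),(-.07,-.03),(-.07,.03)]]).round(0).tolist())
E
```

```text
time: 52.28
tool_pos: [0.4462, -0.0279, 0.1637]
tool_rot: [0.0, 0.726, 0.687, -0.0]
contact_force: [-0.1, -0.6, 1.1]
gripper_width: 1.001
t 52.28 pos [ 0.4462 -0.0279  0.1637] ang 86.84 grip 1.001 F [-0.1 -0.6  1.1]
 need cm [-0.04  0.08 15.42] turn units 0.01 (do turn after shift or shift first)
[[329.0, 286.0], [253.0, 286.0], [247.0, 102.0], [335.0, 102.0]]
```

View pics/w37.png

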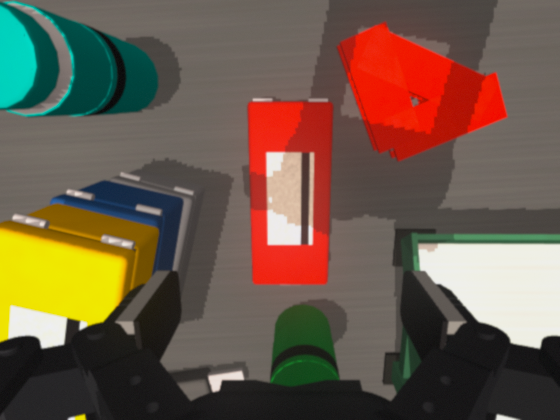

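Red is where I left it: (328,284), (252,284), (248,101), (332,101). The column is close to the left finger, so I'll descend with the jaws only partly open.

```bash
python3 -m crank '[[0.1,0,1.5,0],[0,0,3.5,0],[0,0,3.7,0],[0,0,3.2,0],[0,0,2,0],[0,0,1,0],[0,0,0.3,0],[0,0,0,0],[0,0,0,0]]' 0.85
python3 go.py .447 -.0284 .0095 86.8
```

```text
time: 53.08
tool_pos: [0.4478, -0.027, 0.0133]
tool_rot: [0.001, 0.726, 0.687, 0.001]
contact_force: [0.5, 0.4, 0.3]
gripper_width: 0.852
t 53.08 pos [ 0.4478 -0.027   0.0133] ang 86.86 grip 0.852 F [0.5 0.4 0.3]
 need cm [-0.14 -0.07  0.38] turn units 0.01 (do turn after shift or shift first)
```

```bash
python3 -m crank '[[0,-0.1,0.2,0],[0,0,0,0],[0,0,0,0],[0,0,0,0]]' 0
python3 go.py .447 -.0284 .0095 86.8
python3 -m crank '[[0,0,-1.2,0],[0,0,-2.5,0],[0,0,-3.8,0],[0,0,-3.8,0],[0,0,-3.8,0],[0,0,-3.8,0],[0,0,-2,0.6],[0,0,-0.4,1],[0,0,0,0.97],[0,0,0,0]]'
python3 go.py .4966 -.1487 .22 71.3
python3 - <<'E'
from h import *
from pitch import lid
import pickle
s=manip.state(); f=manip.grab_frame("wrist"); cv2.imwrite("pics/w38.png",f["img"][:,:,::-1])
for gx in(0,.002,.004): print(gx,lid(f,s,gx,.0125,.04,0)[0].round(1).tolist())
f=manip.grab_frame("scene"); pickle.dump(f,open("s38.pkl","wb")); im=f["img"][:,:,::-1]; cv2.imwrite("pics/s38.png",cv2.resize(im[125:250,195:325],None,fx=4.5,fy=4.5,interpolation=cv2.INTER_CUBIC))
E
```

```text
time: 53.42
tool_pos: [0.4472, -0.0272, 0.0118]
tool_rot: [0.003, 0.726, 0.688, 0.001]
contact_force: [0.8, -2.5, 5.5]
gripper_width: 0.69
t 53.42 pos [ 0.4472 -0.0272  0.0118] ang 86.91 grip 0.690 F [ 0.8 -2.5  5.5]
 need cm [-0.12 -0.02  0.23] turn units 0.02 (do turn after shift or shift first)
time: 54.25
tool_pos: [0.4447, -0.026, 0.2228]
tool_rot: [0.0, 0.812, 0.583, 0.0]
contact_force: [0.1, 0.5, -3.5]
gripper_width: 0.692
t 54.25 pos [ 0.4447 -0.026   0.2228] ang 71.39 grip 0.692 F [ 0.1  0.5 -3.5]
 need cm [-9.97  8.84  0.28] turn units 0.02 (do turn after shift or shift first)
0 [[193.1, 102.2], [393.0, 102.2]]
0.002 [[192.6, 95.2], [393.5, 95.3]]
0.004 [[192.2, 88.2], [394.0, 88.2]]
```

View pics/s38.png

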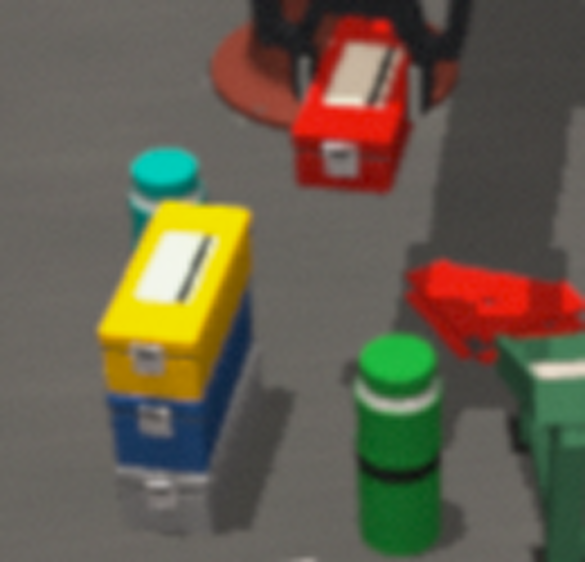

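View pics/w38.png

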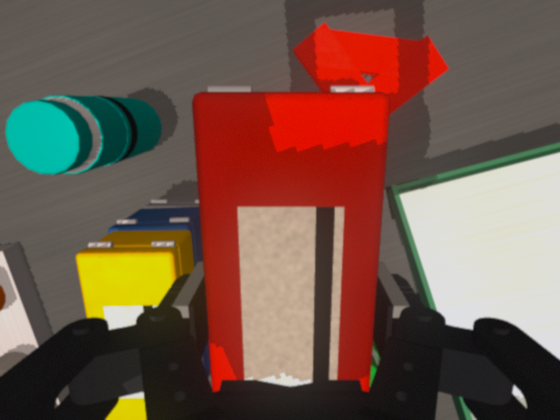

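Run:
```python
from mfit import *
np.set_printoptions(precision=4,suppress=True)
g=pickle.load(open("s38.pkl","rb")); h=pickle.load(open("s36.pkl","rb"))
print(boxfit([(g,[crop(c,4.5,(195,125)) for c in [(203,350),(100,334),(160,202),(252,209)]])],.158,[.49,-.147,-.33]))
print(boxfit([(h,[crop(c,5.2,(195,135)) for c in [(233,350),(114,330),(190,181),(293,190)]])],.158,[.49,-.147,-.33]))
im=g["img"][:,:,::-1][165:250,210:260]; im2=h["img"][:,:,::-1][165:250,210:260]
cv2.imwrite("pics/s38c.png",cv2.resize(np.hstack([im,im2]),None,fx=7,fy=7,interpolation=cv2.INTER_CUBIC))
```

```text
(array([ 0.4975, -0.1465, -0.2914]), array([-0.3368, -1.0394,  0.2071,  0.5443,  0.0529,  0.2836,  0.0924,
        0.337 ]))
(array([ 0.496 , -0.1459, -0.3123]), array([-0.4335, -0.8328,  0.2616,  0.7565, -0.1852, -0.0062,  0.3747,
        0.1114]))
```

View pics/s38c.png

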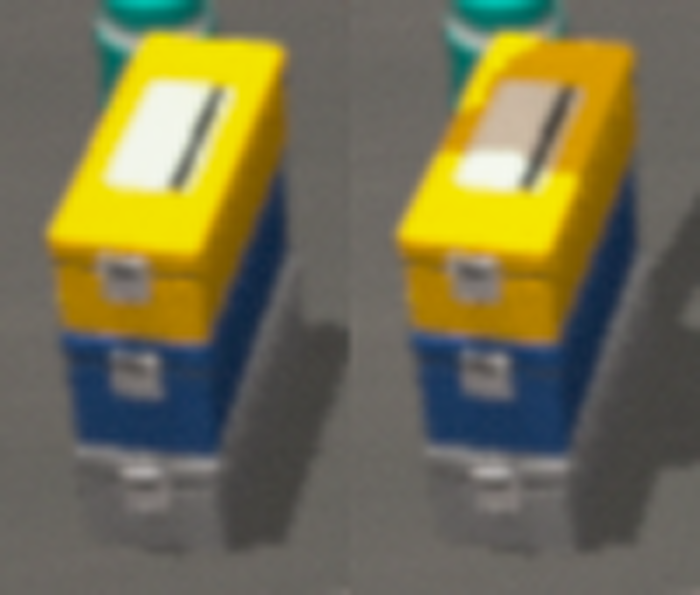

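Yellow hasn't moved between the two frames and is flush. Moving red over.

```bash
python3 -m crank '[[-1.5,1.3,0,0],[-2.7,2.4,0,0],[-2.7,2.4,0,0],[-2,1.8,0,0],[-1.05,0.95,0,0],[0,0,1,0],[0,0,1.6,0],[0,0,0.6,0],[0,0,0,0],[0,0,0,0]]'
python3 -m crank '[[0,0,0,0],[0,0,0,0]]'
python3 go.py .4967 -.1487 .170 71.3
```

```text
time: 55.18
tool_pos: [0.4964, -0.1475, 0.1893]
tool_rot: [-0.001, 0.811, 0.585, -0.0]
contact_force: [0.2, -0.1, -3.5]
gripper_width: 0.691
time: 55.35
tool_pos: [0.4976, -0.1484, 0.1914]
tool_rot: [0.001, 0.811, 0.584, 0.0]
contact_force: [0.3, 0.6, -2.5]
gripper_width: 0.69
t 55.35 pos [ 0.4976 -0.1484  0.1914] ang 71.52 grip 0.690 F [ 0.3  0.6 -2.5]
 need cm [-0.05 -0.08  2.14] turn units 0.04 (do turn after shift or shift first)
```

```bash
python3 -m crank '[[-0.05,0,0.8,0.04],[0,0,0.7,0],[0,0,0.1,0],[0,0,0,0],[0,0,0,0]]'
python3 go.py .4967 -.1487 .170 71.3
python3 - <<'E'
from h import *
f=manip.grab_frame("scene"); im=f["img"][:,:,::-1]; cv2.imwrite("pics/s40.png",cv2.resize(im[120:250,195:285],None,fx=4.6,fy=4.6,interpolation=cv2.INTER_CUBIC))
E
```

```text
time: 55.77
tool_pos: [0.4968, -0.1491, 0.1739]
tool_rot: [-0.0, 0.813, 0.582, -0.0]
contact_force: [0.3, -0.7, -3.7]
gripper_width: 0.686
t 55.77 pos [ 0.4968 -0.1491  0.1739] ang 71.23 grip 0.686 F [ 0.3 -0.7 -3.7]
 need cm [ 0.04 -0.02  0.39] turn units -0.01 (do turn after shift or shift first)
```

View pics/s40.png

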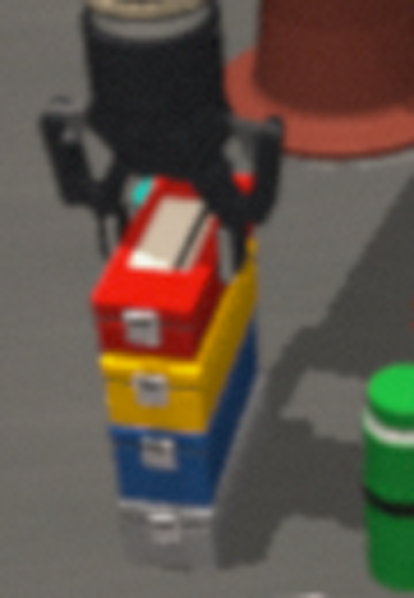

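The whole column is flush with red hovering above it. Lowering the last few mm.

```bash
python3 -m crank '[[0,0,0.2,0],[0,0,0.1,0],[0,0,0,0]]'; python3 -m crank '[[0,0,0.15,0],[0,0,0,0]]';  python3 -m crank '[[0,0,0.1,0],[0,0,0,0]]'
```

```text
time: 56.07
tool_pos: [0.4969, -0.1492, 0.1711]
tool_rot: [-0.0, 0.813, 0.582, -0.0]
contact_force: [0.7, -0.6, -3.8]
gripper_width: 0.695
time: 56.23
tool_pos: [0.4972, -0.1493, 0.1701]
tool_rot: [0.0, 0.813, 0.582, 0.0]
contact_force: [1.1, -0.2, -2.6]
gripper_width: 0.689
time: 56.4
tool_pos: [0.4972, -0.1493, 0.1699]
tool_rot: [0.0, 0.813, 0.582, 0.0]
contact_force: [-3.7, 2.0, 3.6]
gripper_width: 0.691
```

```bash
python3 -m crank '[[0,0,0.1,0],[0,0,0,0]]'; python3 -m crank '[[0,0,0,0],[0,0,0,0],[0,0,0,0],[0,0,0,0],[0,0,-1,0],[0,0,-2.5,0],[0,0,-3,0],[0,0,-2,0],[0,0,0,0],[0,0,0,0]]' 1
python3 - <<'E'
from h import *
import pickle
for n in ("scene","wrist"):
    f=manip.grab_frame(n); pickle.dump(f,open(f"{n}41.pkl","wb")); im=f["img"][:,:,::-1]; cv2.imwrite(f"pics/{n}41.png",im)
    if n=="scene": cv2.imwrite("pics/s41.png",cv2.resize(im[120:260,115:285],None,fx=4.2,fy=4.2,interpolation=cv2.INTER_CUBIC))
E
```

```text
time: 56.57
tool_pos: [0.4972, -0.1493, 0.1699]
tool_rot: [0.0, 0.813, 0.582, -0.0]
contact_force: [-6.3, 1.9, 7.8]
gripper_width: 0.69
time: 57.4
tool_pos: [0.4979, -0.1496, 0.2552]
tool_rot: [0.002, 0.813, 0.582, 0.001]
contact_force: [-0.8, 0.1, -0.4]
gripper_width: 0.998
```

View pics/s41.png

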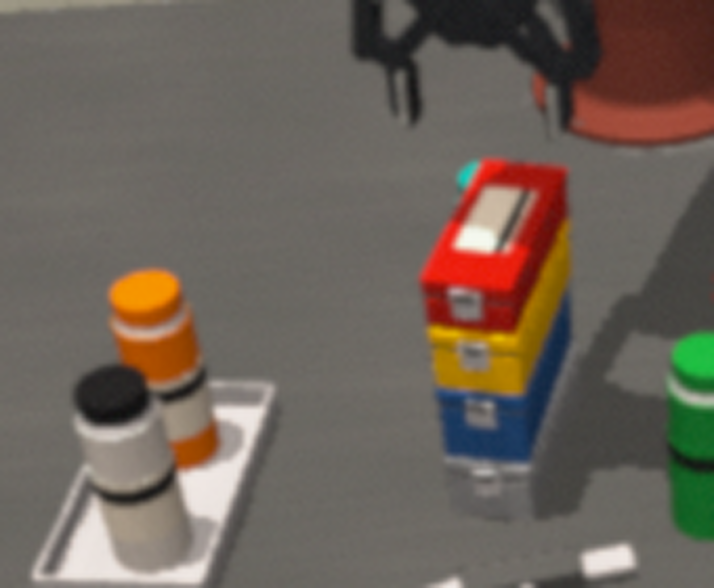

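View pics/wrist41.png

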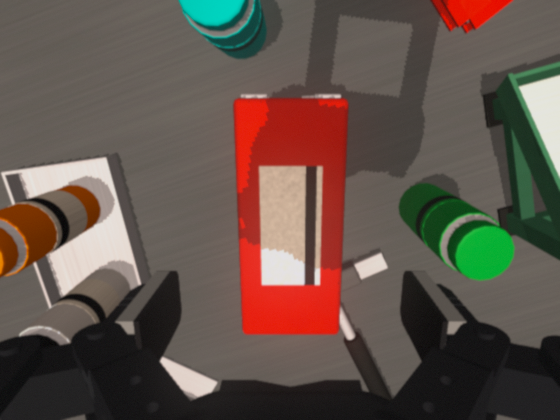

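Run:
```python
from mfit import *
np.set_printoptions(precision=4,suppress=True)
g=pickle.load(open("scene41.pkl","rb")); w=pickle.load(open("wrist41.pkl","rb"))
print(boxfit([(g,[crop(c,4.2,(115,120)) for c in [(517,291),(423,280),(483,160),(568,169)]])],.198,[.49,-.147,-.33]))
print(boxfit([(w,[(339,333),(243,333),(235,99),(347,99)])],.198,[.49,-.147,-.33]))
im=g["img"][:,:,::-1][150:250,205:260]; cv2.imwrite("pics/s42.png",cv2.resize(im,None,fx=6,fy=6,interpolation=cv2.INTER_CUBIC))
print(manip.state()["time"])
```

```text
(array([ 0.4968, -0.1464, -0.307 ]), array([ 0.0776, -0.0753, -0.2654,  0.4053, -0.1871, -0.0159,  0.388 ,
       -0.4182]))
(array([ 0.4938, -0.1486, -0.3271]), array([ 0.9956,  3.1388, -1.0125,  3.1567, -2.9024, -2.0024,  2.9146,
       -2.0557]))
57.5
```

View pics/s42.png

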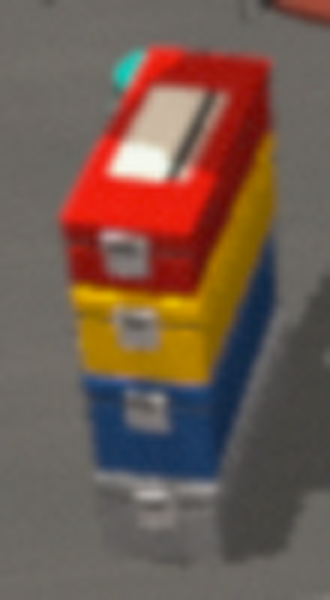

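The column is flush, with red within about 2–3 mm of yellow in both views. The gripper is clear and the time is 57.5 s. Handing in.

```bash
python3 -c "
from plant import manip
print(manip.job_done())"
```

```text
the job is handed in; nothing more can be done
None
```

I handed the job in at 57.5 s. The orange can stands upright in the near half of the tray, and blue, yellow and red are stacked lids up on the grey case. I levelled each rack case in the grip by pressing its low edge on the table.

**Setback:** yellow was flush when released. Later I found it shifted about 10 mm and turned about 7° on the blue case. I don't know why; the gripper or arm may have brushed it while I levelled the red case beside the column, but I did not see it happen. I set red on the table, re-seated yellow flush, and then placed red.

**Last checks:**
- **Column:** each case fitted within about 2–3 mm and 0.02 rad of the one below. For red, the scene view gave (0.4968, -0.1464) and the wrist view (0.4938, -0.1486). That 3–4 mm disagreement is a bit more than the 2 mm camera calibration. Before red went on, the scene fit of yellow's angle varied by up to 0.035 rad between frames, but the enlarged views showed no movement.
- **Grey strip:** a thin strip of grey shows at the front under the blue case. I took it for the rounded edge of the grey lid, since the blue lid corners matched an aligned position.
- **Grey case:** it looked unmoved in the scene views; I did not re-measure it at the end.
- **Other objects:** I saw no shift in the other can, hammer or magnet in the views I looked at. I did not measure any of them, and I did not check the angle offcut closely.

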